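# Hang two glazed tiles on the drying conveyor

## Robot

A 6-joint arm with a two-finger parallel gripper is mounted at the origin on the work surface. World frame = base frame: x ahead of the robot, y to its left, z up, the work surface at z = 0. Lengths are in mm, angles in rad, forces in N, time in s.
With the tool pointing down it reaches from about 375 to 975 mm from the base axis. Payload 3.8 kg.
Tool frame: the origin (TCP) lies on the centre line of the jaws, within the pads' length; the fingertips stand 17 mm ahead of it and the grasp point (between the pads) lies 2 mm behind it (robot.tcp_to_tips is the distance from the TCP to the fingertips, in mm); y points along the fingers, x is the direction in which the jaws open and shut, and the axes are right-handed (so a half turn about y gives the same grasp; the last joint's range is limited). The gripper opens to 88 mm and grips with 3 to 60 N. Pads are 18 mm wide; open, the fingers measure 123 mm over their backs; the gripper's body (75 mm by 187 mm) begins 45 mm behind the grasp point.
Start: joints at [-1.343, 0.264, 1.604, -0, 1.274, -0.037], TCP at [176.653, -651.469, 216.806] pointing down, gripper open.
Joint ranges: [-2.63, 2.63], [-0.94, 2.18], [0.31, 2.57], [-1.31, 4.45], [0, 2.66], [-2.55, 2.55]. Speed limits (rad/s): [2.57, 2.57, 3.14, 3.14, 3.14, 3.14].

## Interface

Orientations are given as a unit quaternion [w, x, y, z].
In Python, from cell import robot gives the robot as it stands.
- The arm moves only by the tool drive_tool, never from a script. Its argument "commands" is a list of rows, each a list of 7 numbers: the shift along the tool's x, y, z in mm, then the turn, a rotation vector about the tool's x, y, z in rad, then the closure in counts, from 0 (fully open) to 255 (shut). In form: [[dx, dy, dz, wx, wy, wz, claw], ...]. A call has 1 to 8 rows; each row shifts and turns the commanded pose from where the row before left it, along the tool's axes as they then stand; what a row does not reach is not made up. A row lasts 1/8 s, in which the tool goes at most 62.5 mm and 10.7 degrees, less where a joint would pass 70% of its speed; a pose out of reach is approached as far as the arm can. A call is refused whole if a number of a shift passes 62.5 or a number of a turn 0.188, either way. A call with a gripper value outside its range is refused whole. The fingers move at their own pace and stop on an object; "grip_force" is the grip in N (left out, the last holds). Time passes only in rows, so rows that do not move let the fingers close. It gives the time, the measured TCP pose, the force and the opening at its end, in the units of the state.
- robot.get_obs(): the state, without advancing time (a new reading comes with each control period).
- robot.read_camera(name): name is "scene" or "top" or "wrist"; returns the picture (420x560x3 uint8, red, green, blue); there is no depth.
- robot.camera_params(name): a dict with "fx", "fy", "cx", "cy" (pixels), "world_to_cam" (4x4, takes a point from world to camera coordinates). Camera axes: x right, y down, z forward; pixel columns grow to the right and rows downward; lengths in mm; the calibration is good to about 2 mm. A picture is of the moment at which its call begins: read the wrist's pose just before it. camera_params takes no time and is no camera call; for the wrist camera it gives the pose at the moment of the call.
- robot.sign_off(): hands the job in, once; it reports no verdict.
The state is a dict: "t": time; "joint_pos": joint angles; "qd": joint speeds; "effort": joint torques, N m; "position": TCP position; "eef_rot": TCP orientation; "force": force on the tool from outside, world axes, zero at the start; "torque": the same for the moment, N m; "finger_gap": finger opening in mm.
Only numpy, scipy, OpenCV 4.12 (cv2) and the standard library are available. Lean on these libraries where they do the work, as an engineer would, in place of code of your own. Each camera call takes 0.05 s, during which the arm holds its last target.

## Task

Two freshly glazed tiles on steel hangers wait in the leaning wooden rack. Hang both on the overhead drying conveyor, in the free spaces between the hangers already there (the wide tile needs the wider space): lift each hook over the lip of the load bar and lower it gently until its foot is fully down in the channel behind the lip, then let go so that it hangs upright and still. The glaze is wet, so no tile or hanger may touch another; do not let one fall, and leave the parked hangers, the pot, the jar and the paddle where they are.

Things in the scene. Friction and masses are not known exactly. Their poses are not given: they have to be found in the camera images.
- wide_grip (a point): Centre of the black grip block (18 x 30 x 34 mm along x, y, z) on top of the loose hanger with the WIDE white tile (100 wide, 105 high, 8 thick; lower edge 202 below this point). 0.22-0.4 kg, centre of mass within 2 mm of straight below. z up along the hanger, y along the tile's width, x from the stem's side (-x) to the hook's open side (+x). Stands in the rack, leaning with it.
- wide_foot (a point): Flat lower end of its hook foot (8 mm thick in x, 26 wide), 42 mm below the grip's centre; same axes. Foot and stem hang from a flat bridge 20 mm higher. The stem (4 thick, 24 wide) is on the -x side, inner face 19 mm from the middle: a throat 15 mm wide for the lip. The stem goes down to an arm that returns under the middle to the tile clamp; arm top 87 mm below the grip's centre.
- small_grip (a point): Centre of the grip block of the loose hanger with the SMALL white tile (60 wide, 75 high, 8 thick; lower edge 172 mm below this point). 0.15-0.28 kg. Same steelwork, axes and lean as the wide one; it stands in the rack's other slot.
- small_foot (a point): Flat lower end of its hook foot, 42 mm below small_grip; same steelwork and axes as wide_foot.
- bar_mid (a point): Mid-length of the fixed load bar, on its channel's floor, 200 mm above the bench. y along the bar, z up, x away from the robot. Steel channel open upwards, 520 long, ends closed, 24 wide inside (x -12 to 12), floor 5 thick, anti-jump lip 14 high at x -16 to -12, rear upstand 14 high at x 12 to 16. Hung hangers: foot flat on this floor, stem on the robot's side of the lip, x and y as the bar's.
- track_edge (a point): Middle of the lower front edge of the fixed chain track, a grey box parallel to the bar (34 deep, 42 high, 900 long): 100 mm above the channel's floor, 12 mm behind its centre line. A gripper pointing straight down over the bar runs into it: lean the tool back toward the robot by some 30 to 40 degrees. Posts at y +-340, drop plates behind the bar at y +-247 (26 wide); drip tray 15 high below.
- parked1_grip (a point): Centre of the grip block of a hanger already on the bar, near its -y end. Same steelwork and axes, tile 70 wide x 90 high mm, lower edge 187 mm below this point. Hangs loose on the bar.
- parked2_grip (a point): The same for the hanger parked near the middle of the bar; the free spaces are on either side of it, and their widths vary.
- parked3_grip (a point): The same for the hanger parked near the +y end of the bar.
- rack: Wooden rack fixed to the bench on the left or right; base 200 (x) x 150 (y) x 18 mm, cheeks 55 high, origin under its centre, x roughly away from the robot. Two slots, at x -55 and 20, floors 36 above the bench, lean 20 degrees (tops to +x); 10 wide, rear board 63 and front board 20 up along the tile. One hanger stands in each, axes along the rack's but for the lean; which is in front varies.
- pot_mid (a point): Half-way up a white enamel pot of slip, 160 mm across (214 over its ears) and 110 high, on the bench on the other side from the rack.
- jar_mid (a point): Half-way up a closed grey jar, 60 mm across and 85 high, on the bench in front of the bar.
- paddle_mid (a point): A flat wooden paddle lying on the bench, 165 x 34 x 8 mm; point near its middle, x along it.
Not all that is in view belongs to the job. Leave any red look-alike of the part that bears wide_grip alone.

How it is judged (in metres and radians):
On the way:
1. one of the two hangers hangs on the bar, foot down in the channel, let go (((z of wide_foot in the frame of bar_mid between -0.004 and 0.004 m and x of wide_foot in the frame of bar_mid between -0.011 and 0.011 m and y of wide_foot in the frame of bar_mid between -0.25 and 0.25 m and angle between wide_grip's own z axis and vertical below 0.1 rad and contact force between wide and the fingers below 0.1 N) or (z of small_foot in the frame of bar_mid between -0.004 and 0.004 m and x of small_foot in the frame of bar_mid between -0.011 and 0.011 m and y of small_foot in the frame of bar_mid between -0.25 and 0.25 m and angle between small_grip's own z axis and vertical below 0.1 rad and contact force between small and the fingers below 0.1 N))), for 0.2 s.
At the end, for the whole second after the job is handed in: Both loose hangers on the bar: foot within 4 mm of the channel floor and 11 mm of its centre line, within 250 mm of the bar's middle, upright within 0.10 rad, released, slower than 0.04 m/s; parked hangers within 15 mm of their start (z of wide_foot in the frame of bar_mid between -0.004 and 0.004 m and x of wide_foot in the frame of bar_mid between -0.011 and 0.011 m and y of wide_foot in the frame of bar_mid between -0.25 and 0.25 m and angle between each of wide_grip, small_grip's own z axis and vertical below 0.1 rad and contact force between each of wide, small and the fingers below 0.1 N and linear speed of each of wide, small below 0.04 m/s and z of small_foot in the frame of bar_mid between -0.004 and 0.004 m and x of small_foot in the frame of bar_mid between -0.011 and 0.011 m and y of small_foot in the frame of bar_mid between -0.25 and 0.25 m and distance of each of parked1_grip, parked2_grip, parked3_grip from where it was at the start of the episode below 0.015 m); the robot touches nothing.
It fails at once if a hanger or its tile touches another hanger (over 0.3 N) (contact force between wide and small above 0.3 N or contact force between any of wide, small and parked1 above 0.3 N or contact force between any of wide, small and parked2 above 0.3 N or contact force between any of wide, small and parked3 above 0.3 N).
It fails at once if a parked hanger is shifted by more than 15 mm (distance of any of parked1_grip, parked2_grip, parked3_grip from where it was at the start of the episode above 0.015 m).
It fails at once if the pot, the jar or the paddle is moved by more than 15 mm (distance of any of pot_mid, jar_mid, paddle_mid from where it was at the start of the episode above 0.015 m).
It fails at once if a loose hanger held in the fingers is pressed against the conveyor with over 60 N ((contact force between wide and conveyor above 60 N and contact force between wide and the fingers above 5 N) or (contact force between small and conveyor above 60 N and contact force between small and the fingers above 5 N)).
It fails at once if a loose hanger falls (moves faster than 0.35 m/s while not in the fingers) ((linear speed of wide above 0.35 m/s and contact force between wide and the fingers below 0.1 N) or (linear speed of small above 0.35 m/s and contact force between small and the fingers below 0.1 N)).
It also fails if it takes over 64 s, if anything falls off the work surface, if the arm or the gripper's body presses on something with over 40 N, if the wrist force passes 120 N, or if a joint passes its speed limit or range.

## Working session

There is one attempt and no reset: what is moved stays moved. The work goes in short steps, Python scripts to look and compute and a tool call to move; the robot and the scene stay as the last step left them, time stands still between calls to the robot, and variables do not carry over. Pictures are saved under pics/ and viewed, and the job is handed in when it is done.

Besides the shell and the picture viewer there is one more tool, called after ">>>" as name(argument=value, ...), one argument or row to a line, values as JSON. drive_tool: Moves the arm, as the interface text tells. Its arguments: {"type":"object","properties":{"commands":{"type":"array"},"grip_force":{"type":"number"}},"required":["commands"]}

```bash
mkdir -p pics; ls; python3 - <<'E'
from cell import robot
import cv2,numpy as np
print(robot.get_obs())
for n in ["scene","top","wrist"]:
    p=robot.camera_params(n); print(n,p['fx'],p['fy'],p['cx'],p['cy'],np.round(p['world_to_cam'],3).tolist())
    im=robot.read_camera(n); cv2.imwrite(f"pics/{n}0.png",im[:,:,::-1])
E
```

```text
pics
{'t': 0.0, 'joint_pos': array([-1.34287790e+00,  2.64750457e-01,  1.60534209e+00, -1.26654846e-05,
        1.27371261e+00, -3.68994547e-02]), 'qd': array([ 0.00058843, -0.00108767, -0.00041774,  0.00092531, -0.00086463,
        0.00031019]), 'effort': array([-3.73273302e-03, -5.02111423e+01, -3.56874990e+01,  7.29089929e-02,
        2.95326754e-02, -1.67677149e-04]), 'position': array([ 176.49465425, -650.73913561,  215.50711335]), 'eef_rot': array([ 0.56212957, -0.56114046,  0.43021695, -0.42900479]), 'force': array([0.52442665, 0.21560943, 0.29967697]), 'torque': array([ 0.0202179 , -0.02569277, -0.00441103]), 'finger_gap': 88.14346482794897}
scene 464.4063215610129 464.4063215610129 276.78050042099756 207.28052910498965 [[-0.611, 0.792, -0.0, 341.442], [0.536, 0.413, -0.736, -66.622], [-0.583, -0.45, -0.677, 1401.732], [0.0, 0.0, 0.0, 1.0]]
top 455.5157001949319 455.5157001949319 277.466446113477 209.4965687538051 [[0.026, -1.0, -0.007, -79.671], [-0.989, -0.025, -0.145, 468.858], [0.145, 0.011, -0.989, 1490.883], [0.0, 0.0, 0.0, 1.0]]
wrist 319.76359525932816 319.76359525932816 275.9394445037113 210.74130756224858 [[0.261, -0.965, -0.003, -673.345], [-0.925, -0.251, 0.284, -38.976], [-0.275, -0.072, -0.959, 391.065], [0.0, 0.0, 0.0, 1.0]]
```

View pics/scene0.png

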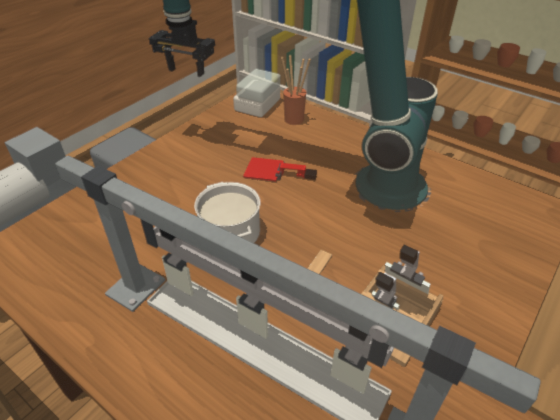

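View pics/top0.png

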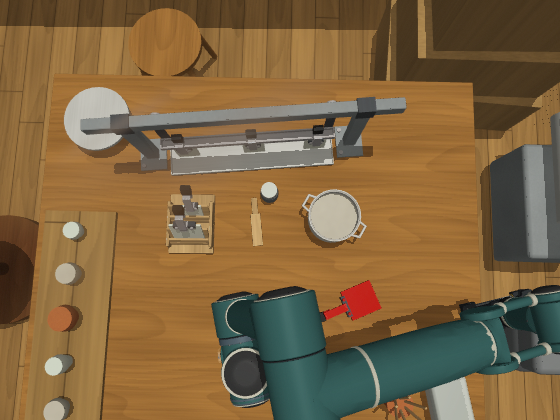

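View pics/wrist0.png

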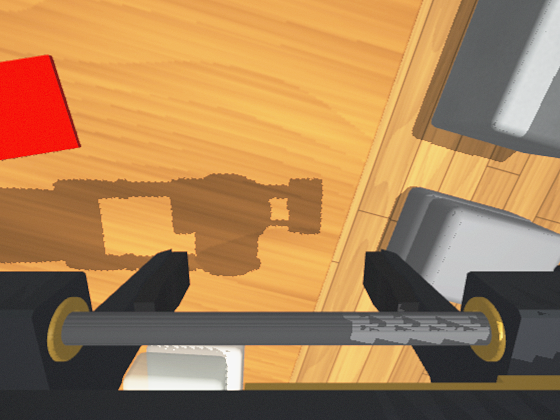

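```bash
cat > h.py <<'E'
import numpy as np,cv2
from scipy.spatial.transform import Rotation as R
P={'scene':None,'top':None}
def ray(p,u,v):
    M=np.array(p['world_to_cam']);Rm=M[:3,:3];t=M[:3,3]
    c=-Rm.T@t; d=Rm.T@np.array([(u-p['cx'])/p['fx'],(v-p['cy'])/p['fy'],1.]); return c,d/np.linalg.norm(d)
def onz(p,u,v,z):
    c,d=ray(p,u,v); return c+d*(z-c[2])/d[2]
def proj(p,X):
    M=np.array(p['world_to_cam']);q=M[:3,:3]@np.array(X,float)+M[:3,3]
    return np.array([p['fx']*q[0]/q[2]+p['cx'],p['fy']*q[1]/q[2]+p['cy']])
def tri(obs):
    A=np.zeros((3,3));b=np.zeros(3);L=[]
    for p,(u,v) in obs:
        c,d=ray(p,u,v);Q=np.eye(3)-np.outer(d,d);A+=Q;b+=Q@c;L.append((c,d))
    X=np.linalg.solve(A,b); return X,[np.linalg.norm((np.eye(3)-np.outer(d,d))@(X-c)) for c,d in L]
E
python3 - <<'E'
import cv2
def crop(n,x0,y0,x1,y1,s,o):
    im=cv2.imread(f'pics/{n}.png')[y0:y1,x0:x1]; im=cv2.resize(im,None,fx=s,fy=s,interpolation=cv2.INTER_CUBIC)
    for k in range((x0+9)//10*10,x1,10):
        cv2.line(im,((k-x0)*s,0),((k-x0)*s,4 if k%50 else 12),(0,0,255),1)
        if k%20==0: cv2.putText(im,str(k),((k-x0)*s-10,22),0,.35,(0,0,255),1)
    for k in range((y0+9)//10*10,y1,10):
        cv2.line(im,(0,(k-y0)*s),(4,(k-y0)*s),(0,0,255),1)
        if k%20==0: cv2.putText(im,str(k),(6,(k-y0)*s+4),0,.35,(0,0,255),1)
    cv2.imwrite(f'pics/{o}.png',im)
crop('top0',150,180,290,265,5,'c1')
crop('top0',120,90,380,180,3,'c2')
crop('scene0',340,235,450,345,5,'c3')
crop('scene0',130,210,400,410,2,'c4')
E
```

```text
(no output)
```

View pics/c1.png

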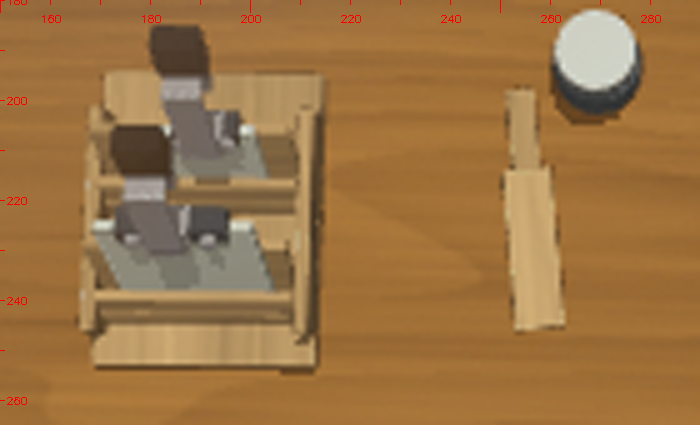

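View pics/c2.png

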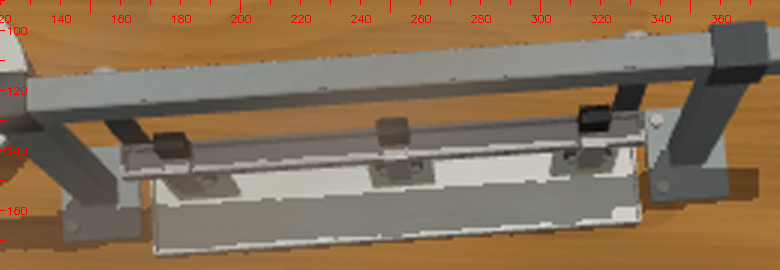

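View pics/c3.png

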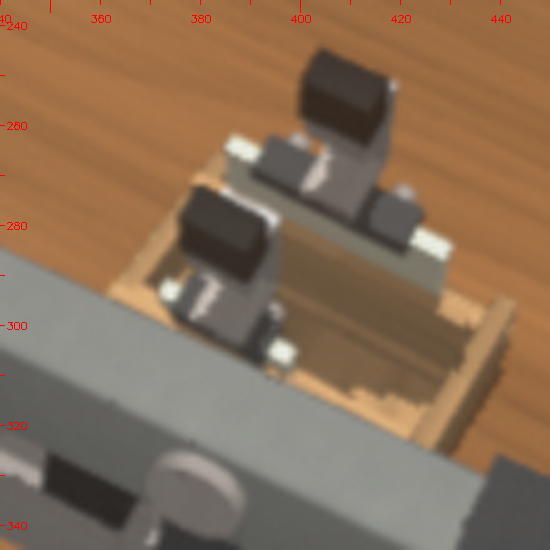

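View pics/c4.png

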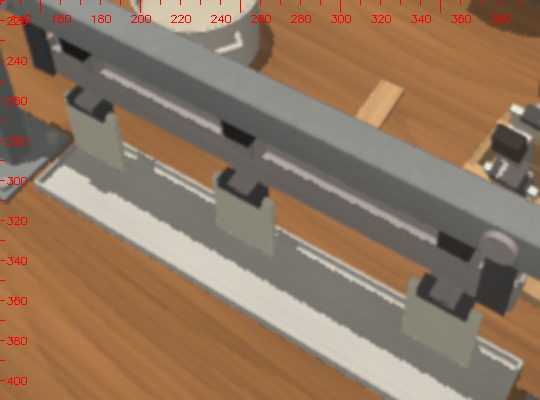

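```bash
cat > crop.py <<'E'
import cv2
def crop(n,x0,y0,x1,y1,s,o):
    im=cv2.imread(f'pics/{n}.png')[y0:y1,x0:x1]; im=cv2.resize(im,None,fx=s,fy=s,interpolation=cv2.INTER_CUBIC)
    for k in range((x0+9)//10*10,x1,10):
        cv2.line(im,((k-x0)*s,0),((k-x0)*s,4 if k%50 else 12),(0,0,255),1)
        if k%20==0: cv2.putText(im,str(k),((k-x0)*s-10,22),0,.35,(0,0,255),1)
    for k in range((y0+9)//10*10,y1,10):
        cv2.line(im,(0,(k-y0)*s),(4,(k-y0)*s),(0,0,255),1)
        if k%20==0: cv2.putText(im,str(k),(6,(k-y0)*s+4),0,.35,(0,0,255),1)
    cv2.imwrite(f'pics/{o}.png',im)
E
python3 - <<'E'
from crop import crop
crop('top0',150,110,250,170,8,'d1')
crop('top0',245,110,345,170,8,'d2')
import cv2,numpy as np
from h import *
from cell import robot
p=robot.camera_params('top')
print('bar L',onz(p,160.7,149.3,214),'R',onz(p,334.3,136.7,214))
for n,uv,z in [('rackbase fl',(168.5,253),18),('fr',(213,253),18),('bl',(171,195),18),('br',(214.5,195),18),('jar top',(268.6,190),85),('pot',(334,217),110),('pad1',(257,198),8),('pad2',(258,245),8)]: print(n,onz(p,*uv,z).round(1))
E
```

```text
bar L [618.70251349 286.82903236 214.        ] R [ 670.49590449 -235.13972467  214.        ]
rackbase fl [317.  292.8  18. ]
fr [320.9 144.   18. ]
bl [513.8 296.3  18. ]
br [517.5 148.1  18. ]
jar top [526.7 -37.6  85. ]
pot [ 440.1 -248.1  110. ]
pad1 [512.5   3.7   8. ]
pad2 [352.1  -4.9   8. ]
```

View pics/d1.png

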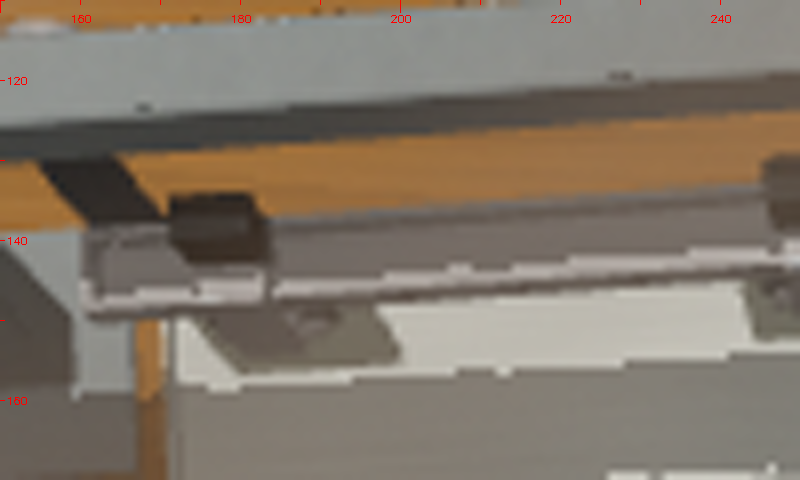

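View pics/d2.png

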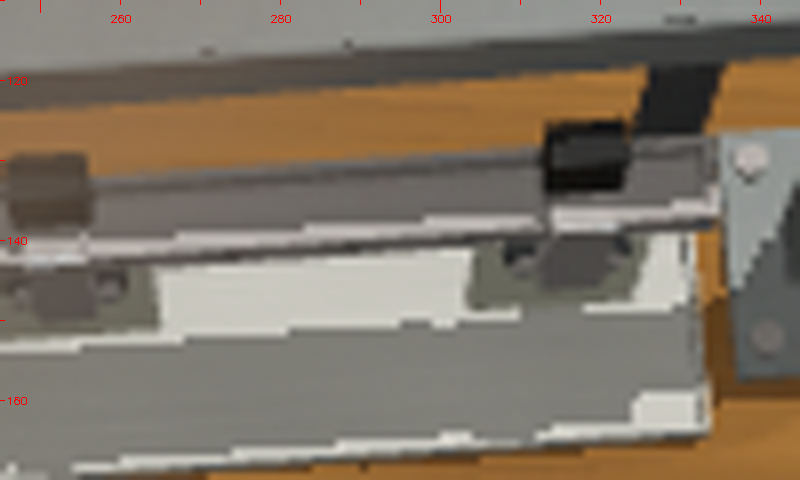

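```bash
python3 - <<'E'
from h import *
from cell import robot
p=robot.camera_params('top'); s=robot.camera_params('scene')
c,_=ray(p,1,1); print('topcam',c)
L=onz(p,160.5,148,214);Rr=onz(p,334.5,136.8,214)
L2=onz(p,160.5,139.0,214);R2=onz(p,334.5,127.2,214)
print(L,Rr,np.linalg.norm(L-Rr)); print(L2,R2,np.linalg.norm(L2-R2))
m=(L+Rr+L2+R2)/4; d=(L+L2-Rr-R2); d/=np.linalg.norm(d); yaw=np.arctan2(-d[0],d[1]); print('mid',m,'yaw',yaw, 'width',[np.linalg.norm(L-L2),np.linalg.norm(Rr-R2)])
x=np.array([np.cos(yaw),np.sin(yaw)])
# block outlines in top view: top-left.. centre of top face (z=200+59)
for n,u,v in [('p3',176.5,136.5),('p2',250.5,132),('p1',317.5,128.5)]:
    q=onz(p,u,v,250); dq=(q-m)[:2]; print(n,q,'x',dq@x,'y',dq@np.array([-x[1],x[0]]))
E
```

```text
topcam [ 249.54409184  -84.64458042 1542.55355456]
[622.72090893 287.6895619  214.        ] [ 670.19815908 -235.74470247  214.        ] 525.5830271187482
[650.73660282 289.47517504 214.        ] [ 700.26079461 -235.50101392  214.        ] 527.3069737296446
mid [660.97911636  26.47975514 214.        ] yaw 0.09225972948351037 width [np.float64(28.0725402896959), np.float64(30.06362318244705)]
p3 [648.59453163 232.66463672 250.        ] x 6.663672459836475 y 206.44897384496772
p2 [667.5086692  15.3727047 250.       ] x 5.478502876367407 y -11.66137366861085
p1 [ 682.88678838 -181.47556753  250.        ] x 2.655805192152706 y -209.08923696919447
```

```bash
python3 - <<'E'
from h import *
from cell import robot
o=robot.get_obs();q=o['eef_rot'];Rt=R.from_quat(q,scalar_first=True).as_matrix();print(Rt.round(3)); print([a for a in dir(robot) if a[0]!='_'], robot.tcp_to_tips)
p=robot.camera_params('wrist');M=np.array(p['world_to_cam']);c=-M[:3,:3].T@M[:3,3];print('cam in tool',Rt.T@(c-o['position']),'axes in tool\n',(Rt.T@M[:3,:3].T).round(3))
t=robot.camera_params('top')
# rack slot/hanger blocks: top cam
for n,u,v,z in [('wide blk',178.5,209.5,235),('small blk',185.7,189.5,207)]: print(n,onz(t,u,v,z).round(1))
s=robot.camera_params('scene')
print('tri wide',tri([(t,(178.2,209.8)),(s,(408,257))]))
print('tri small',tri([(t,(185.7,189.8)),(s,(383.5,282))]))
E
```

```text
[[ 0.262 -0.     0.965]
 [-0.965  0.002  0.262]
 [-0.002 -1.     0.   ]]
['PlanningError', 'camera_params', 'get_obs', 'read_camera', 'sign_off', 'tcp_to_tips'] 17.0
cam in tool [  -0.20935014 -168.57041443   73.21669042] axes in tool
 [[ 1.    -0.    -0.001]
 [ 0.001 -0.284  0.959]
 [-0.    -0.959 -0.284]]
wide blk [434.  217.7 235. ]
small blk [498.8 206.1 207. ]
tri wide (array([434.60943216, 223.06659136, 220.72986935]), [np.float64(1.346408179438813), np.float64(1.3464081794387883)])
tri small (array([499.26825693, 209.00398442, 197.60230261]), [np.float64(0.9813148489928099), np.float64(0.9813148489928597)])
```

```bash
cat >> h.py <<'E'
def tool(psi,th):
    y=np.array([np.cos(psi)*np.sin(th),np.sin(psi)*np.sin(th),-np.cos(th)]);x=np.array([-np.sin(psi),np.cos(psi),0]);return np.array([x,y,np.cross(x,y)]).T
def plan(wps,claw,p=None,Rm=None,split=None):
    """wps: list of (pos,R,n). split: rotate 'long way' sign about tool y optional"""
    from cell import robot
    if p is None:
        o=robot.get_obs();p=o['position'];Rm=R.from_quat(o['eef_rot'],scalar_first=True).as_matrix()
    p=np.array(p,float);rows=[]
    for pos,Rt,n in wps:
        pos=np.array(pos,float)
        for k in range(n):
            rv=R.from_matrix(Rm.T@Rt).as_rotvec()
            if split is not None and np.dot(rv,split)<0: rv=rv*(1-2*np.pi/np.linalg.norm(rv))
            rv=np.round(rv/(n-k),3); dt=np.round(Rm.T@(pos-p)/(n-k),1)
            p=p+Rm@dt; Rm=Rm@R.from_rotvec(rv).as_matrix()
            rows.append([*(float(a) for a in dt),*(float(a) for a in rv),claw])
    for i in range(0,len(rows),8): print('['+',\n'.join(str(r) for r in rows[i:i+8])+']')
    print('end',p.round(1),'maxrot',max(np.abs(np.array(r[3:6])).max() for r in rows),'maxd',max(np.linalg.norm(r[:3]) for r in rows))
    return p,Rm
E
python3 - <<'E'
from h import *
from cell import robot
ps=.019;th=np.radians(20)
from scipy.spatial.transform import Slerp
o=robot.get_obs();R0=R.from_quat(o['eef_rot'],scalar_first=True).as_matrix()
T=tool(ps,th); G=np.array([431,221,226.]); pre=G-T[:,1]*110
Rmid=tool(-1.305-np.pi/2+0.95*1,0) ; Rmid2=tool(-1.305-np.pi/2+0.95*2,0)
plan([([430,-430,360],Rmid,6),([500,-80,390],Rmid2,7),(pre,T,7)],0,split=[0,-1,0])
E
```

```text
[[-24.5, -24.0, 50.4, -0.0, -0.159, -0.0, 0],
[-16.2, -24.0, 53.7, -0.0, -0.158, -0.0, 0],
[-7.6, -24.0, 55.5, -0.0, -0.159, -0.0, 0],
[1.3, -24.0, 56.0, -0.0, -0.158, -0.0, 0],
[10.1, -24.0, 55.2, -0.001, -0.159, -0.001, 0],
[18.7, -24.0, 52.8, -0.0, -0.158, -0.0, 0],
[-8.0, -4.3, 50.4, -0.0, -0.136, -0.0, 0],
[-1.1, -4.3, 51.0, -0.0, -0.136, -0.0, 0]]
[[5.8, -4.3, 50.6, -0.0, -0.136, 0.0, 0],
[12.6, -4.2, 49.4, -0.0, -0.136, 0.0, 0],
[19.2, -4.3, 47.2, -0.0, -0.135, 0.0, 0],
[25.4, -4.2, 44.2, -0.0, -0.136, 0.0, 0],
[31.2, -4.3, 40.4, -0.0, -0.135, 0.0, 0],
[11.4, 8.7, 44.1, -0.046, -0.141, -0.025, 0],
[17.3, 7.0, 42.4, -0.046, -0.141, -0.025, 0],
[23.0, 5.7, 39.8, -0.046, -0.14, -0.025, 0]]
[[28.2, 4.5, 36.5, -0.045, -0.141, -0.025, 0],
[33.0, 3.8, 32.3, -0.046, -0.14, -0.025, 0],
[37.1, 3.3, 27.6, -0.045, -0.141, -0.024, 0],
[40.5, 3.0, 22.2, -0.046, -0.14, -0.025, 0]]
end [393.4 220.2 329.4] maxrot 0.159 maxd 61.033187693254234
```

>>> drive_tool(
  commands=[
    [-24.5, -24, 50.4, 0, -0.159, 0, 0],
    [-16.2, -24, 53.7, 0, -0.158, 0, 0],
    [-7.6, -24, 55.5, 0, -0.159, 0, 0],
    [1.3, -24, 56, 0, -0.158, 0, 0],
    [10.1, -24, 55.2, 0, -0.159, 0, 0],
    [18.7, -24, 52.8, 0, -0.158, 0, 0],
    [-8, -4.3, 50.4, 0, -0.136, 0, 0],
    [-1.1, -4.3, 51, 0, -0.136, 0, 0],
  ],
  grip_force=40,
)

```text
t: 1.15
position: [450.7, -328.6, 369.4]
eef_rot: [0.707, -0.706, 0.028, -0.028]
force: [1.2, -0.1, 0.9]
finger_gap: 88.0
```

>>> drive_tool(
  commands=[
    [5.8, -4.3, 50.6, 0, -0.136, 0, 0],
    [12.6, -4.2, 49.4, 0, -0.136, 0, 0],
    [19.2, -4.3, 47.2, 0, -0.135, 0, 0],
    [25.4, -4.2, 44.2, 0, -0.136, 0, 0],
    [31.2, -4.3, 40.4, 0, -0.135, 0, 0],
    [11.4, 8.7, 44.1, -0.046, -0.141, -0.025, 0],
    [17.3, 7, 42.4, -0.046, -0.141, -0.025, 0],
    [23, 5.7, 39.8, -0.046, -0.14, -0.025, 0],
  ],
)

```text
t: 2.15
position: [453.6, 49.7, 364.2]
eef_rot: [-0.576, 0.654, 0.385, -0.305]
force: [0.7, 1.2, 0.9]
finger_gap: 87.9
```

>>> drive_tool(
  commands=[
    [28.2, 4.5, 36.5, -0.045, -0.141, -0.025, 0],
    [33, 3.8, 32.3, -0.046, -0.14, -0.025, 0],
    [37.1, 3.3, 27.6, -0.045, -0.141, -0.024, 0],
    [40.5, 3, 22.2, -0.046, -0.14, -0.025, 0],
    [0, 0, 0, 0, 0, 0, 0],
  ],
)

```text
t: 2.78
position: [390.9, 222.0, 328.4]
eef_rot: [-0.401, 0.572, 0.586, -0.411]
force: [0.4, -0.4, 0.2]
finger_gap: 88.3
```

```bash
python3 - <<'E'
from h import *
from cell import robot
import pickle
o=robot.get_obs();Rt=R.from_quat(o['eef_rot'],scalar_first=True).as_matrix();print(o['t'],o['position'],'\n',Rt.round(3),o['joint_pos'])
p=robot.camera_params('wrist');im=robot.read_camera('wrist');cv2.imwrite('pics/w1.png',im[:,:,::-1]);pickle.dump(p,open('w1.pkl','wb'))
p=robot.camera_params('top');im=robot.read_camera('top');cv2.imwrite('pics/t1.png',im[:,:,::-1])
E
```

```text
2.775 [390.90859188 221.96750567 328.40456767] 
 [[-0.025  0.341 -0.94 ]
 [ 1.     0.008 -0.024]
 [-0.001 -0.94  -0.341]] [ 0.61397905 -0.4430211   2.09171827 -0.2043017   1.20753736 -0.93692553]
```

View pics/w1.png

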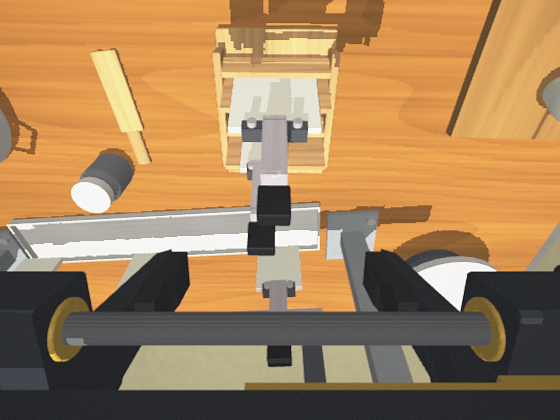

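```bash
python3 - <<'E'
from h import *
from crop import crop
import pickle
crop('w1',225,100,345,260,5,'w1c')
p=pickle.load(open('w1.pkl','rb'))
from cell import robot
for k in range(4):
    o=robot.get_obs();print(o['position'])
print('pred block',proj(p,[431,221,226]))
E
```

```text
[393.02764419 219.98242443 329.82420382]
[393.02764419 219.98242443 329.82420382]
[393.02764419 219.98242443 329.82420382]
[393.02764419 219.98242443 329.82420382]
pred block [273.4691671  203.67153439]
```

View pics/w1c.png

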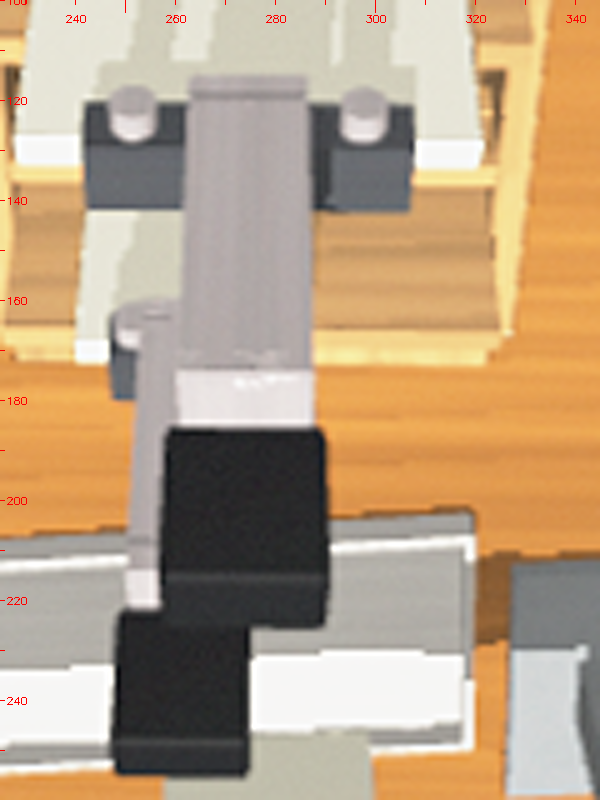

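```bash
cat >> h.py <<'E'
def fitblock(p,uv,G0,lean,psi0,local,free_lean=False,fix_psi=False):
    """translation(+yaw,+lean) from pixel corners with known local points"""
    from scipy.optimize import least_squares
    uv=np.array(uv,float);local=np.array(local,float)
    def rot(psi,l): return R.from_euler('ZY',[psi,l]).as_matrix()
    def f(a):
        psi=psi0 if fix_psi else a[3]; l=a[4] if free_lean else lean
        return (np.array([proj(p,a[:3]+rot(psi,l)@q) for q in local])-uv).ravel()
    a0=list(G0)+[psi0,lean]; s=least_squares(f,a0,x_scale=[10,10,10,.1,.1]); return s.x,np.sqrt(np.mean(s.fun**2))
E
python3 - <<'E'
from h import *
import pickle
p=pickle.load(open('w1.pkl','rb'))
# image left = -y? check
print(proj(p,[431,236,226]),proj(p,[431,206,226]))
loc=[[-9,-15,-17],[-9,15,-17],[-9,-15,17],[-9,15,17],[9,-15,17],[9,15,17]]
uv=[[258.3,185.8],[289.8,185.8],[257.3,215],[290.8,215],[258,225.3],[289.8,225.3]]
for kw in [dict(),dict(fix_psi=True),dict(free_lean=True)]: print(fitblock(p,uv,[431,221,226],np.radians(20),.019,loc,**kw))
uv=[[249.3,222],[274,222],[247.8,247.5],[275,247.5],[248.3,255],[274.5,255]]
for kw in [dict(fix_psi=True)]: print('small',fitblock(p,uv,[496,206,199],np.radians(20),.019,loc,**kw))
E
```

```text
[290.0766118  204.00654945] [256.83600983 203.33600064]
(array([4.42656602e+02, 2.21696854e+02, 2.12203764e+02, 2.22659979e-02,
       3.49065850e-01]), np.float64(0.1976293307474018))
(array([4.42658035e+02, 2.21695584e+02, 2.12201855e+02, 1.90000000e-02,
       3.49065850e-01]), np.float64(0.20187105136894584))
(array([4.42311395e+02, 2.21692627e+02, 2.12836646e+02, 2.22856849e-02,
       3.31276040e-01]), np.float64(0.16333989431310333))
small (array([5.13886503e+02, 2.08594645e+02, 1.79263242e+02, 1.90000000e-02,
       3.49065850e-01]), np.float64(0.3050384760831228))
```

```bash
python3 - <<'E'
from h import *
T=tool(.02,np.radians(20))
plan([([431,221.5,226],T,4)],0)
E
```

```text
[[0.2, 27.6, -0.0, 0.0, -0.0, -0.0, 0],
[0.2, 27.7, -0.1, 0.0, -0.0, -0.0, 0],
[0.2, 27.6, -0.0, 0.0, -0.0, -0.0, 0],
[0.2, 27.7, -0.1, 0.0, -0.0, -0.001, 0]]
end [431.  221.5 226. ] maxrot 0.001 maxd 27.70090251237313
```

>>> drive_tool(
  commands=[
    [0.2, 27.6, 0, 0, 0, 0, 0],
    [0.2, 27.6, 0, 0, 0, 0, 0],
    [0.2, 27.6, 0, 0, 0, 0, 60],
    [0.2, 27.6, 0, 0, 0, 0, 100],
    [0, 0, 0, 0, 0, 0, 100],
    [0, 0, 0, 0, 0, 0, 120],
  ],
)

```text
t: 3.62
position: [432.2, 220.7, 227.5]
eef_rot: [-0.402, 0.575, 0.584, -0.408]
force: [0.1, 0.7, -0.8]
finger_gap: 50.3
```

```bash
python3 - <<'E'
from h import *
from cell import robot
import pickle
o=robot.get_obs();print(o['t'],o['position'],o['finger_gap'],o['force'])
p=robot.camera_params('wrist');im=robot.read_camera('wrist');cv2.imwrite('pics/w2.png',im[:,:,::-1]);pickle.dump(p,open('w2.pkl','wb'))
E
```

```text
3.625 [432.23509331 220.66561031 227.46825143] 50.32290006252905 [ 0.0775955   0.65920358 -0.76421376]
```

View pics/w2.png

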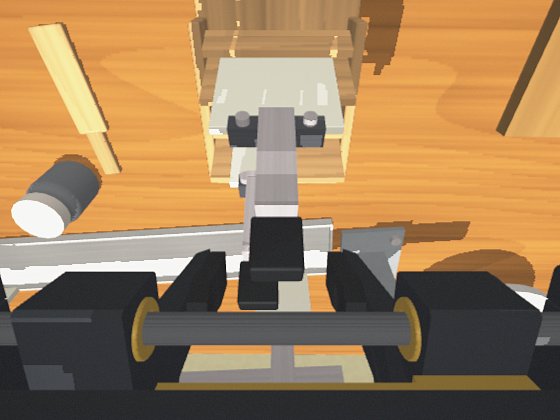

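```bash
python3 - <<'E'
from h import *
from cell import robot
import pickle
p=pickle.load(open('w2.pkl','rb'))
o=robot.get_obs();Rt=R.from_quat(o['eef_rot'],scalar_first=True).as_matrix();P=o['position'];print(P)
print('tcp',proj(p,P),'tip',proj(p,P+17*Rt[:,1]),proj(p,P+17*Rt[:,1]+25*Rt[:,0]),proj(p,P+17*Rt[:,1]-9*Rt[:,2]+25*Rt[:,0]))
from crop import crop
crop('w2',210,200,345,320,5,'w2c')
loc=np.array([[-9,-15,-17],[-9,15,-17],[-9,-15,17],[-9,15,17],[9,-15,17],[9,15,17]])
H=R.from_euler('ZY',[.02,np.radians(20)]).as_matrix()
for q in loc: print(proj(p,P+H@q).round(1))
E
```

```text
[432.32430108 221.0951592  227.98761763]
tcp [276.28686677 250.38463372] tip [276.26409571 239.36292906] [316.58062747 239.32183357] [316.08176879 252.70250314]
[250.1 216.8]
[302.2 216.6]
[247.3 272.4]
[305.4 272.2]
[249.8 284.9]
[303.1 284.7]
```

View pics/w2c.png

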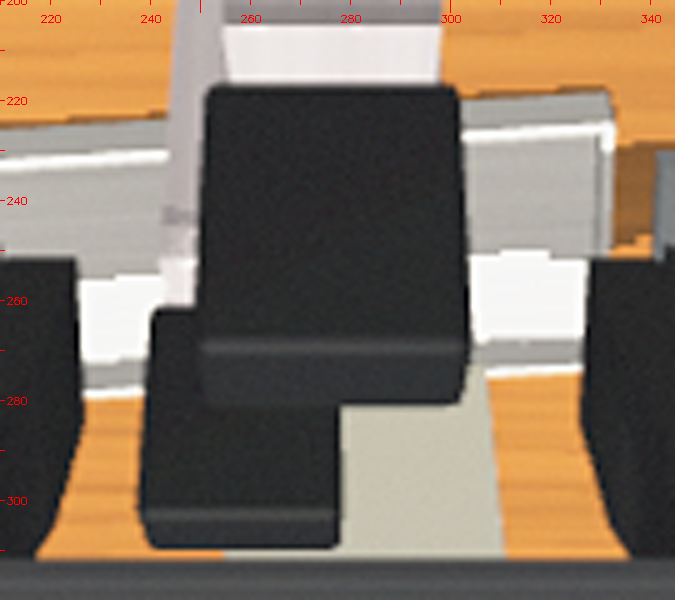

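>>> drive_tool(
  commands=[
    [0, 0, 0, 0, 0, 0, 150],
    [0, 0, 0, 0, 0, 0, 190],
    [0, 0, 0, 0, 0, 0, 225],
    [0, 0, 0, 0, 0, 0, 255],
    [0, 0, 0, 0, 0, 0, 255],
  ],
  grip_force=45,
)

```text
t: 4.3
position: [431.1, 221.5, 226.2]
eef_rot: [-0.402, 0.574, 0.585, -0.409]
force: [0.7, 0.2, 1.0]
finger_gap: 0.5
```

```bash
python3 - <<'E'
from h import *
from cell import robot
o=robot.get_obs();print(o['t'],o['position'],o['finger_gap'],o['force'])
T=tool(.02,np.radians(20));H=R.from_euler('ZY',[.02,np.radians(20)]).as_matrix()
p0=o['position']
# lift along hanger axis 120, 
p,Rm=plan([(p0+H[:,2]*120,T,5)],255)
E
```

```text
4.3 [431.1423206  221.45284488 226.20225223] 0.49960753515544015 [0.65551462 0.18967342 1.00698111]
[[0.0, -18.4, -15.4, 0.0, -0.0, -0.0, 255],
[0.0, -18.4, -15.4, 0.0, -0.0, -0.0, 255],
[0.0, -18.4, -15.5, 0.0, -0.0, -0.0, 255],
[0.0, -18.3, -15.4, 0.0, -0.001, -0.0, 255],
[0.0, -18.4, -15.5, 0.0, -0.0, -0.0, 255]]
end [472.2 222.2 339. ] maxrot 0.001 maxd 24.058470441821523
```

```bash
python3 - <<'E'
from h import *
from cell import robot
import pickle
from crop import crop
for n in ['wrist','scene']:
    p=robot.camera_params(n);im=robot.read_camera(n);cv2.imwrite(f'pics/{n}3.png',im[:,:,::-1]);pickle.dump(p,open(f'{n}3.pkl','wb'))
crop('wrist3',180,120,380,320,4,'w3c')
crop('scene3',340,215,450,325,6,'s3c')
E
```

```text
(no output)
```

View pics/w3c.png

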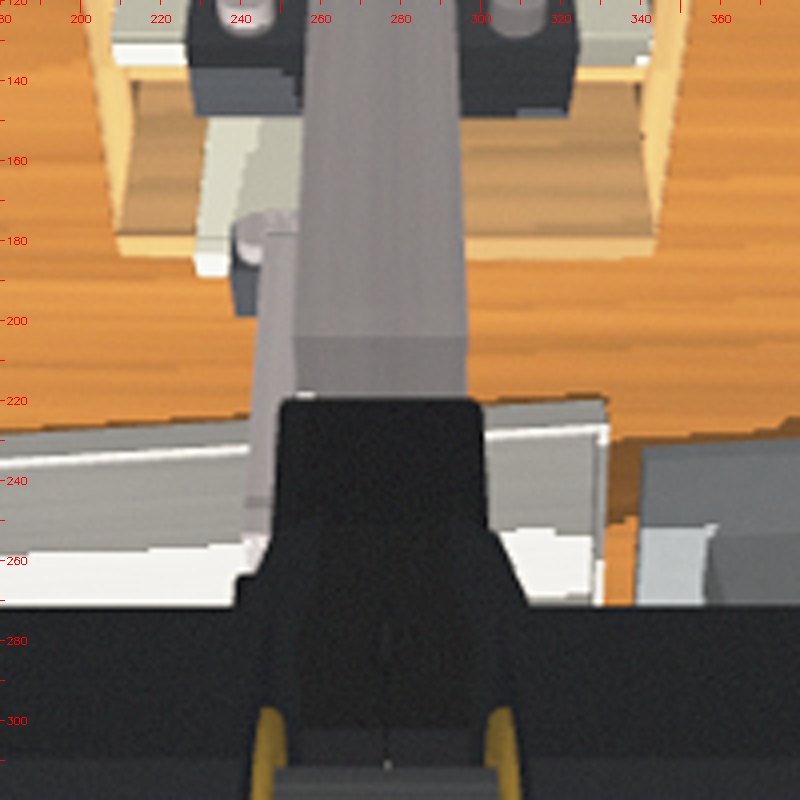

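View pics/s3c.png

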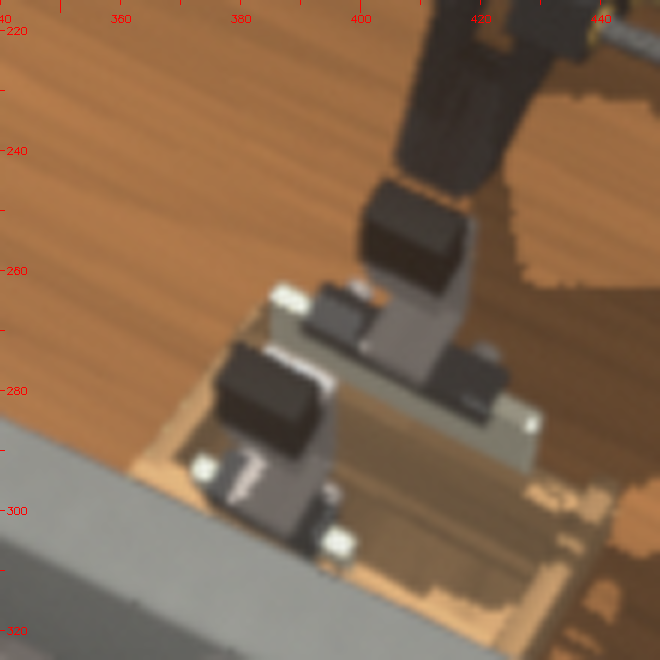

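```bash
python3 - <<'E'
from h import *
import pickle
loc=[[-9,-15,-17],[-9,15,-17],[-9,-15,17],[-9,15,17],[9,-15,17],[9,15,17]]
p=pickle.load(open('w2.pkl','rb'))
uv=[[251.0,217.2],[301.8,217.2],[249.3,268.3],[304,268.3],[250.5,280.5],[302.8,280.5]]
for kw in [dict(fix_psi=True),dict(free_lean=True)]: print(fitblock(p,uv,[431,221,226],np.radians(20),.019,loc,**kw))
t=pickle.load(open('scene3.pkl','rb'))
c,d=ray(p,276.5,248); print(c,d)
for s in (180,200,220): print(c+d*s)
for G in ([431,221,226],[438,221.5,217],[442.6,221.7,212.3]):
    print(G,proj(t,G),[proj(t,np.array(G)+R.from_euler('ZY',[.02,.349]).as_matrix()@np.array(q)).round(1).tolist() for q in [[-9,-15,17],[-9,15,17],[9,-15,17],[9,15,17],[9,-15,-17],[9,15,-17]]])
E
```

```text
(array([4.38580574e+02, 2.21365603e+02, 2.19624230e+02, 1.90000000e-02,
       3.49065850e-01]), np.float64(0.6269553627812994))
(array([4.38412285e+02, 2.21361651e+02, 2.19945452e+02, 1.69413548e-02,
       3.25318488e-01]), np.float64(0.5812401490363525))
[305.74755869 218.73341243 360.66411153] [ 0.68487403  0.01346465 -0.72853707]
[429.02488396 221.15704969 229.52743834]
[442.72236455 221.42634271 214.95669688]
[456.41984513 221.69563574 200.38595541]
[431, 221, 226] [407.6493586  253.52953713] [[402.9, 242.6], [417.5, 249.5], [398.5, 250.0], [413.1, 257.1], [398.2, 257.4], [412.4, 264.3]]
[438, 221.5, 217] [405.38747203 258.89839964] [[400.6, 248.0], [415.2, 255.0], [396.2, 255.5], [410.8, 262.6], [396.0, 262.7], [410.1, 269.7]]
[442.6, 221.7, 212.3] [403.96131983 261.97333247] [[399.2, 251.1], [413.7, 258.1], [394.8, 258.6], [409.3, 265.7], [394.6, 265.7], [408.7, 272.7]]
```

```bash
python3 - <<'E'
from h import *
import pickle
from cell import robot
p=pickle.load(open('w1.pkl','rb'))
q=pickle.load(open('scene3.pkl','rb'))
from crop import crop
crop('w1',190,10,360,190,4,'w1d')
for n,G in dict(fl=[317.,292.8,18],fr=[320.9,144,18],bl=[513.8,296.3,18],br=[517.5,148.1,18],jartop=[526.7,-37.6,85],padtip=[512.5,3.7,8],padend=[352,-5,8]).items(): print(n,proj(p,G).round(1),proj(q,G).round(1))
c,d=ray(q,412,245.5); k=(221-c[1])/d[1]; print('scene tip ray at y221',c+k*d)
o=robot.get_obs();Rt=R.from_quat(o['eef_rot'],scalar_first=True).as_matrix();P=o['position']
for y in (17,10,0,-10,-20): print(y,proj(q,P+y*Rt[:,1]).round(1),'near',proj(q,P+y*Rt[:,1]+9*Rt[:,2]).round(1))
E
```

```text
fl [335.4  29.9] [441.1 298.6]
fr [213.1  30.1] [382.7 269.2]
bl [320.8 171.7] [404.  361.6]
br [227.1 171.7] [341.6 324.9]
jartop [ 91.  197.9] [272.3 267.9]
padtip [136.8 163.9] [290.  293.6]
padend [101.1  53.2] [324.4 251.7]
scene tip ray at y221 [416.60305986 221.         236.47000198]
17 [405.  260.9] near [406.6 259.3]
10 [406.1 257.9] near [407.7 256.3]
0 [407.8 253.6] near [409.4 252.1]
-10 [409.5 249.3] near [411.1 247.8]
-20 [411.2 244.9] near [412.8 243.4]
```

View pics/w1d.png

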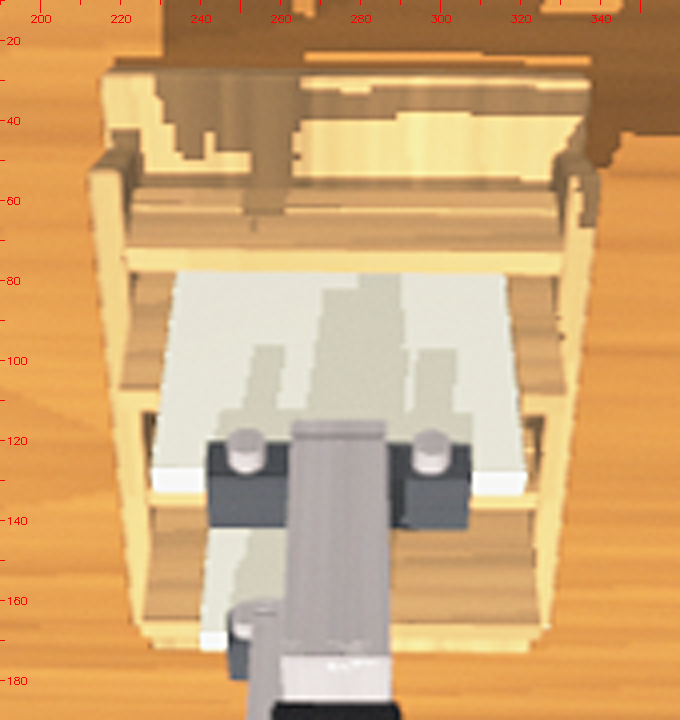

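View pics/scene3.png

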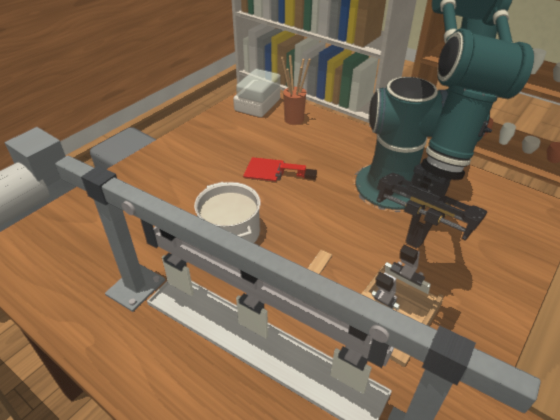

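>>> drive_tool(
  commands=[
    [0, -15, 0, 0, 0, 0, 0],
    [0, 0, 0, 0, 0, 0, 0],
    [0, 0, 0, 0, 0, 0, 0],
    [0, 0, 0, 0, 0, 0, 60],
    [0, 15, 0, 0, 0, 0, 90],
    [0, 14, 0, 0, 0, 0, 90],
    [0, 14, 0, 0, 0, 0, 90],
    [0, 14, 0, 0, 0, 0, 90],
  ],
)

```text
t: 5.4
position: [445.7, 221.4, 185.2]
eef_rot: [-0.402, 0.574, 0.584, -0.41]
force: [0.5, -0.1, -0.4]
finger_gap: 57.0
```

```bash
python3 - <<'E'
from h import *
from cell import robot
import pickle
from crop import crop
o=robot.get_obs();print(o['t'],o['position'],o['finger_gap'],o['force'])
for n in ['wrist','scene']:
    p=robot.camera_params(n);im=robot.read_camera(n);cv2.imwrite(f'pics/{n}4.png',im[:,:,::-1]);pickle.dump(p,open(f'{n}4.pkl','wb'))
crop('scene4',350,200,460,310,6,'s4c')
E
```

```text
5.4 [445.65120185 221.39032187 185.17976849] 57.00556111487847 [ 0.46569172 -0.08123246 -0.36892532]
```

View pics/wrist4.png

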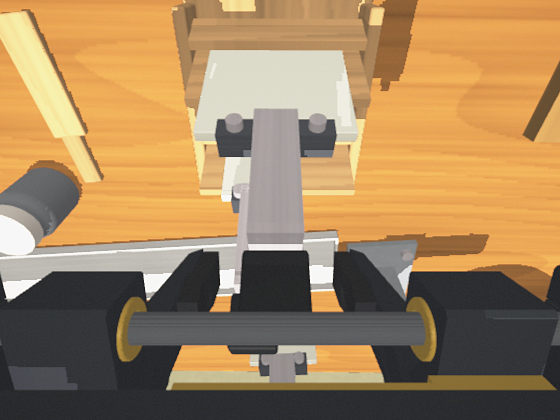

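View pics/s4c.png

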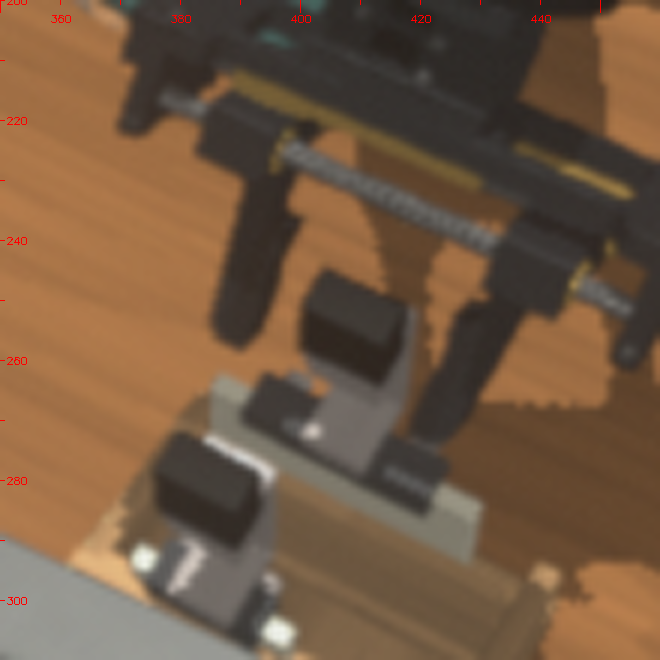

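>>> drive_tool(
  commands=[
    [0, 0, 0, 0, 0, 0, 150],
    [0, 0, 0, 0, 0, 0, 200],
    [0, 0, 0, 0, 0, 0, 255],
    [0, 0, 0, 0, 0, 0, 255],
  ],
  grip_force=45,
)

```text
t: 6.0
position: [446.0, 221.8, 187.6]
eef_rot: [-0.401, 0.574, 0.585, -0.409]
force: [0.4, -0.8, 1.0]
finger_gap: 29.8
```

```bash
python3 - <<'E'
from h import *
from cell import robot
import pickle
o=robot.get_obs();print(o['t'],o['position'],o['finger_gap'],o['force'])
for n in ['wrist']:
    p=robot.camera_params(n);im=robot.read_camera(n);cv2.imwrite(f'pics/{n}5.png',im[:,:,::-1]);pickle.dump(p,open(f'{n}5.pkl','wb'))
E
```

```text
6.0 [446.00036248 221.79329485 187.56528703] 29.8410133247189 [ 0.44511848 -0.76613052  1.01416409]
```

View pics/wrist5.png

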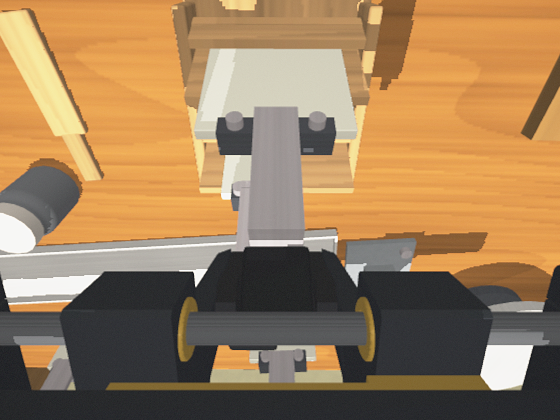

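>>> drive_tool(
  commands=[
    [0, -9, -8, 0, 0, 0, 255],
    [0, -18, -15, 0, 0, 0, 255],
    [0, -18, -15, 0, 0, 0, 255],
    [0, -18, -15, 0, 0, 0, 255],
    [0, -18, -15, 0, 0, 0, 255],
    [0, -18, -15, 0, 0, 0, 255],
    [0, -9, -8, 0, 0, 0, 255],
    [0, 0, 0, 0, 0, 0, 255],
  ],
)

```text
t: 7.05
position: [494.5, 222.7, 320.1]
eef_rot: [-0.402, 0.574, 0.585, -0.409]
force: [-0.1, 0.0, -3.8]
finger_gap: 29.8
```

```bash
python3 - <<'E'
from h import *
from cell import robot
import pickle
from crop import crop
o=robot.get_obs();print(o['t'],o['position'],o['finger_gap'],o['force'],o['torque'])
for n in ['wrist','scene']:
    p=robot.camera_params(n);im=robot.read_camera(n);cv2.imwrite(f'pics/{n}6.png',im[:,:,::-1]);pickle.dump(p,open(f'{n}6.pkl','wb'))
a=cv2.imread('pics/wrist6.png');b=cv2.imread('pics/scene6.png')[120:330,270:480]
cv2.imwrite('pics/m6.png',np.hstack([a[::1],cv2.resize(b,(240,420))]))
T=tool(.092,np.radians(40)); g=np.array([0,-39,.7])
G=np.array([500,122,325.]) 
plan([([450,110,315],tool(.02,.349),5),(G-T@g,T,6)],255)
E
```

```text
7.05 [494.54996    222.6817502  320.07791112] 29.81749788204747 [-0.09244551  0.00592277 -3.77863895] [ 0.05997351  0.04613087 -0.07232197]
[[-22.3, -2.5, 8.8, -0.0, -0.0, -0.0, 255],
[-22.3, -2.5, 8.8, -0.0, -0.0, -0.0, 255],
[-22.3, -2.5, 8.7, -0.0, -0.0, -0.0, 255],
[-22.3, -2.5, 8.8, -0.001, -0.001, -0.001, 255],
[-22.3, -2.5, 8.8, -0.0, -0.0, -0.0, 255],
[2.1, 7.4, -10.8, -0.058, -0.01, -0.006, 255],
[2.0, 8.0, -10.3, -0.058, -0.011, -0.006, 255],
[1.8, 8.6, -9.9, -0.058, -0.01, -0.006, 255]]
[[1.7, 9.1, -9.4, -0.058, -0.011, -0.006, 255],
[1.6, 9.7, -8.9, -0.059, -0.01, -0.006, 255],
[1.4, 10.1, -8.3, -0.058, -0.011, -0.006, 255]]
end [525.5 124.4 295.6] maxrot 0.059 maxd 24.103526712910707
```

View pics/m6.png

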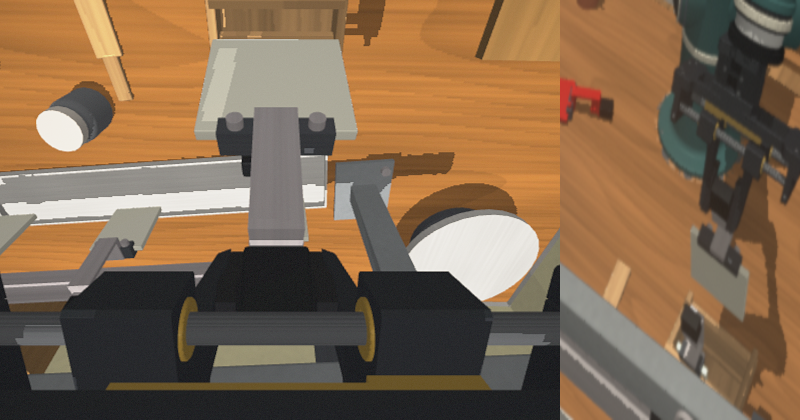

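>>> drive_tool(
  commands=[
    [-22, -2.5, 9, 0, 0, 0, 255],
    [-22, -2.5, 9, 0, 0, 0, 255],
    [-22, -2.5, 9, 0, 0, 0, 255],
    [-22, -2.5, 9, 0, 0, 0, 255],
    [-23, -2.5, 9, 0, 0, 0, 255],
    [2, 7.4, -10.8, -0.058, -0.01, -0.006, 255],
    [2, 8, -10.3, -0.058, -0.011, -0.006, 255],
    [1.8, 8.6, -9.9, -0.058, -0.01, -0.006, 255],
  ],
)

```text
t: 8.15
position: [486.6, 117.5, 304.0]
eef_rot: [-0.345, 0.595, 0.629, -0.363]
force: [0.0, -0.3, -2.4]
finger_gap: 29.6
```

>>> drive_tool(
  commands=[
    [1.7, 9.1, -9.4, -0.058, -0.011, -0.006, 255],
    [1.6, 9.7, -8.9, -0.059, -0.01, -0.006, 255],
    [1.4, 10.1, -8.3, -0.058, -0.011, -0.006, 255],
    [0, 0, 0, 0, 0, 0, 255],
    [0, 0, 0, 0, 0, 0, 255],
  ],
)

```text
t: 8.78
position: [524.5, 124.8, 295.6]
eef_rot: [-0.285, 0.611, 0.669, -0.313]
force: [1.1, 0.3, -3.8]
finger_gap: 29.8
```

```bash
cat > look.py <<'E'
import sys,pickle
from h import *
from cell import robot
from crop import crop
k=sys.argv[1]
o=robot.get_obs();print(o['t'],o['position'].round(1),o['finger_gap'],o['force'].round(1),o['torque'].round(3),R.from_quat(o['eef_rot'],scalar_first=True).as_matrix().round(3).tolist())
for n in sys.argv[2:]:
    p=robot.camera_params(n);im=robot.read_camera(n);cv2.imwrite(f'pics/{n}{k}.png',im[:,:,::-1]);pickle.dump((p,o['position'],o['eef_rot']),open(f'{n}{k}.pkl','wb'))
E
python3 look.py 7 wrist scene; python3 -c "
from crop import crop
crop('scene7',200,100,450,320,3,'s7c')"
```

```text
8.775 [524.5 124.8 295.6] 29.81358173868574 [ 1.1  0.3 -3.8] [0.021 0.424 0.02 ] [[-0.091, 0.639, -0.764], [0.996, 0.058, -0.07], [-0.0, -0.767, -0.641]]
```

View pics/wrist7.png

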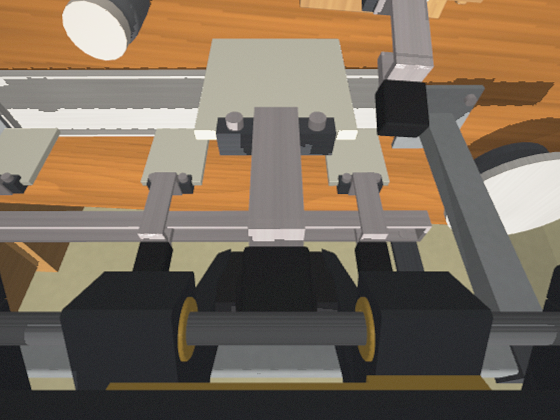

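View pics/s7c.png

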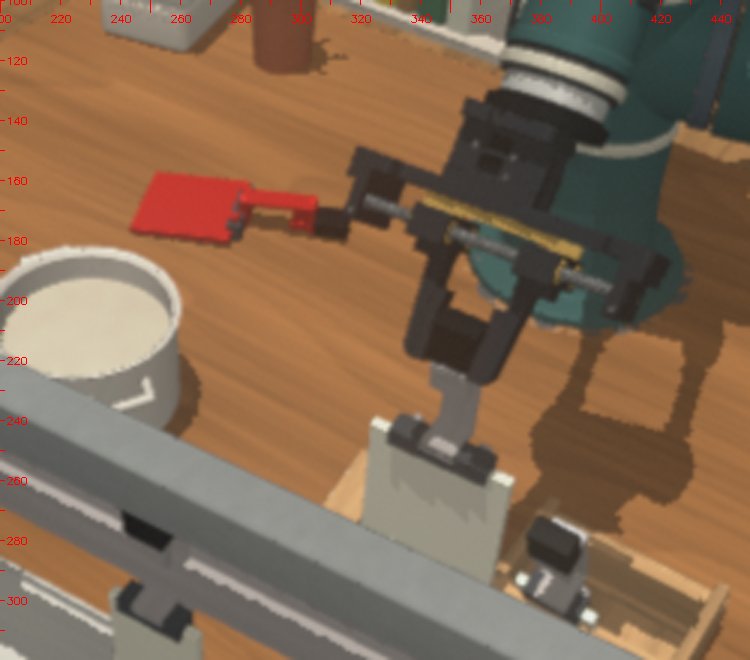

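```bash
python3 -c "
from crop import crop
crop('wrist7',0,120,200,270,4,'w7a')
crop('wrist7',300,120,480,270,4,'w7b')"
```

```text
(no output)
```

View pics/w7a.png

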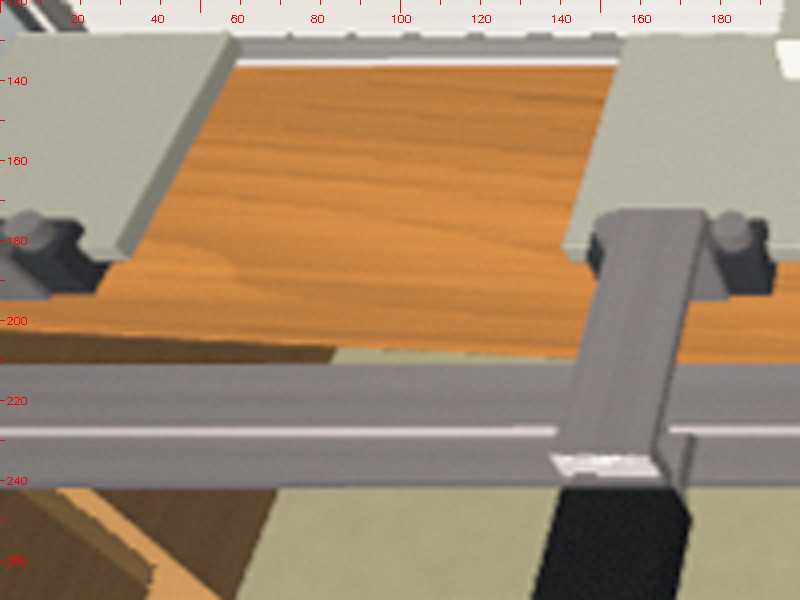

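View pics/w7b.png

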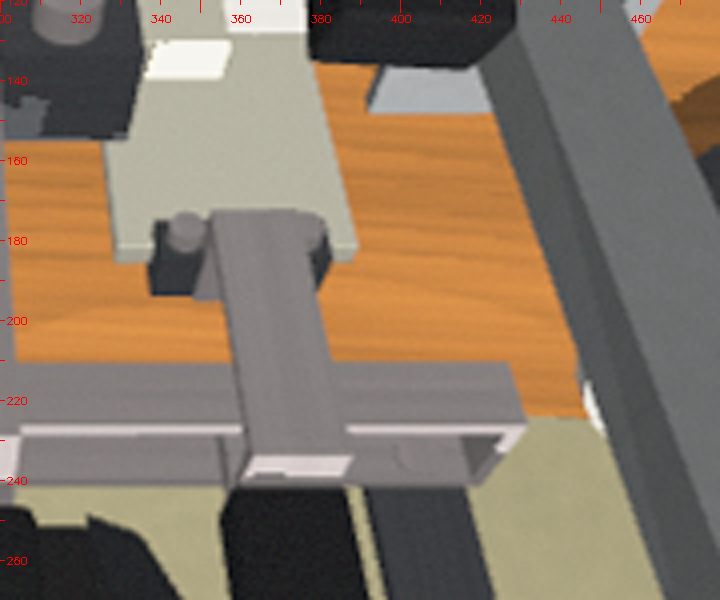

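```bash
python3 -c "
from crop import crop
crop('wrist7',190,30,365,270,3,'w7o')
crop('wrist7',235,215,320,265,8,'w7p')
"
python3 - <<'E'
from h import *
import pickle
p,P,q=pickle.load(open('wrist7.pkl','rb'))
a=onz(p,20,226.5,214);b=onz(p,340,226.5,214);e=onz(p,431.3,225.5,214)
print(a,b,e); d=(e-a)/np.linalg.norm(e-a); yaw=np.arctan2(-d[0],d[1]);print('yaw',yaw)
a2=onz(p,20,210.5,195);b2=onz(p,340,210.5,195);print('bottom front',a2,b2)
r=onz(p,340,241.5,214); print('rear top',r)
psi=.092;ux=np.array([np.cos(psi),np.sin(psi)]);uy=np.array([-ux[1],ux[0]])
print('front line x:',a[:2]@ux,b[:2]@ux,a2[:2]@ux,'rear',r[:2]@ux,'end y',e[:2]@uy)
# top cam mid
print('topcam mid', np.array([661,26.5])@ux,np.array([661,26.5])@uy)
E
```

```text
[ 658.62452915 -120.19273954  214.        ] [629.93250783 199.01202808 214.        ] [619.87230043 289.19242748 214.        ]
yaw 0.09437836180246777
bottom front [ 658.98817717 -128.35292333  195.        ] [629.36525206 201.01676426 195.        ]
rear top [661.09187474 207.150967   214.        ]
front line x: 644.7970556970988 645.5518027261684 644.409487530355 rear 677.3271227223852 end y 231.02159028530923
topcam mid 660.6391827588723 -34.33831975634975
```

View pics/w7o.png

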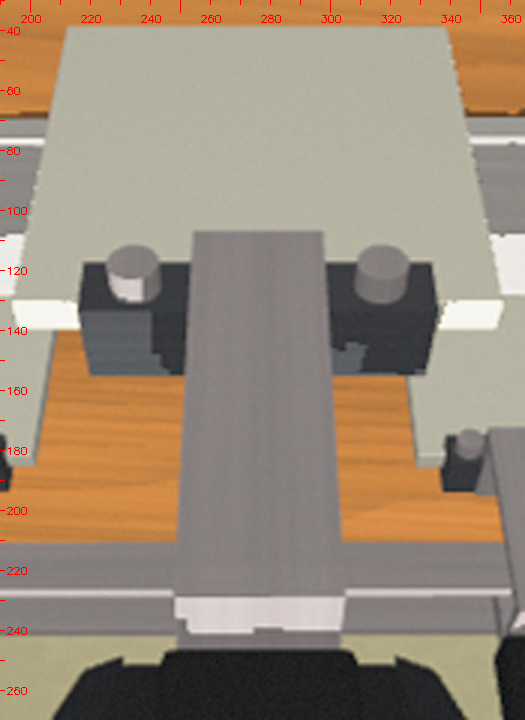

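View pics/w7p.png

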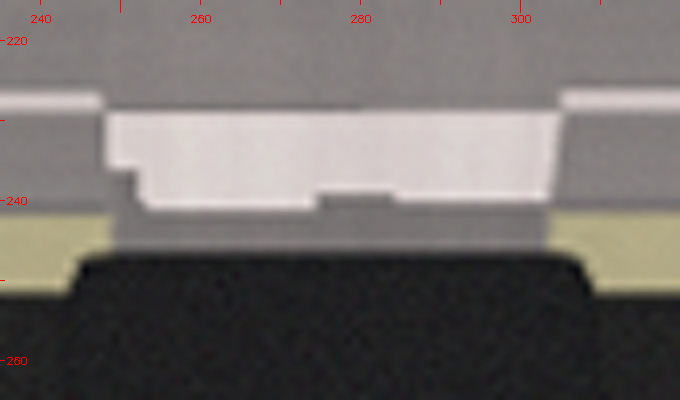

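```bash
python3 - <<'E'
from h import *
import pickle
p,P,q=pickle.load(open('wrist7.pkl','rb'));Rt=R.from_quat(q,scalar_first=True).as_matrix()
def at(u0,u1,v,w):
    D=p['fx']*w/(u1-u0);u=(u0+u1)/2;M=np.array(p['world_to_cam']);pc=np.array([(u-p['cx'])/p['fx']*D,(v-p['cy'])/p['fy']*D,D]);return M[:3,:3].T@(pc-M[:3,3])
A=at(248.2,305,228.7,24);B=at(253.7,297.7,107.5,24);C=at(194.5,357.2,130,100)
print(A,B,A-B,np.linalg.norm(A-B),'tile top',C)
psi=.093;ux=np.array([np.cos(psi),np.sin(psi),0]);uy=np.array([-ux[1],ux[0],0])
for n,X in dict(A=A,B=B,C=C,tcp=P).items(): print(n,X@ux,X@uy,X[2], 'tool',Rt.T@(X-P))
# parked 2 / 3 same feature
for n,(u0,u1,v) in dict(p2=(138,162.5,233.5),p3=(362.5,388,234)).items():
    X=at(u0,u1,v,24);print(n,X@ux,X@uy,X[2]); X=onz(p,(u0+u1)/2,v,225);print('  z225',X@ux,X@uy)
# parked tile edges near sides: p2 tile right edge u at v; p3 left edge
for u,v in [(141,181),(200,181),(328.5,182),(389,182)]:
    X=onz(p,u,v,145);print('tile top edge z145',X@ux,X@uy)
E
```

```text
[477.45349161 121.03225904 309.67450428] [474.88078975 120.41048693 234.69802354] [ 2.57270185  0.62177211 74.97648074] 75.02318347816225 tile top [496.90893568 122.47938489 228.02954119]
A 486.63001330358816 76.17003695075782 309.67450427563864 tool [  0.46895712 -41.04936182  27.15828688]
B 484.0106875941687 75.78986828314484 234.6980235379424 tool [ 0.11948399 14.79308124 77.25796233]
C 506.13577171432684 75.80415998221717 228.02954118522743 tool [ 0.18898996 34.10030326 64.56093294]
tcp 533.794039439067 75.58344763110976 295.6013694462302 tool [0. 0. 0.]
p2 642.787141340679 -47.65531115055078 223.326709764805
  z225 639.8370211735269 -46.31634924401974
p3 632.9514471203455 168.9649180115853 229.85106047097955
  z225 641.5587326478908 171.9999701210118
tile top edge z145 658.1919371031291 -80.47268966943474
tile top edge z145 658.4118029730113 -12.306945260794649
tile top edge z145 660.7314882902235 136.44299778943673
tile top edge z145 660.9581664489762 206.67023691796354
```

>>> drive_tool(
  commands=[
    [-2.3, 16.1, -5, 0, 0, 0, 255],
    [-2.3, 16.1, -5, 0, 0, 0, 255],
    [-2.3, 16.1, -5, 0, 0, 0, 255],
    [-2.3, 16.1, -5, 0, 0, 0, 255],
    [-2.3, 16.1, -5, 0, 0, 0, 255],
    [-2.2, 16.1, -5, 0, 0, 0, 255],
    [0, 0, 0, 0, 0, 0, 255],
    [0, 0, 0, 0, 0, 0, 255],
  ],
)

```text
t: 9.88
position: [611.1, 119.0, 242.2]
eef_rot: [-0.285, 0.611, 0.669, -0.312]
force: [-0.1, 0.4, -2.9]
finger_gap: 29.3
```

```bash
python3 look.py 8 wrist scene; python3 -c "
from crop import crop
crop('scene8',220,180,440,380,3,'s8c')"
```

```text
9.875 [611.1 119.  242.2] 29.316857172491265 [-0.1  0.4 -2.9] [ 0.072  0.425 -0.062] [[-0.091, 0.641, -0.763], [0.996, 0.058, -0.07], [-0.0, -0.766, -0.643]]
```

View pics/wrist8.png

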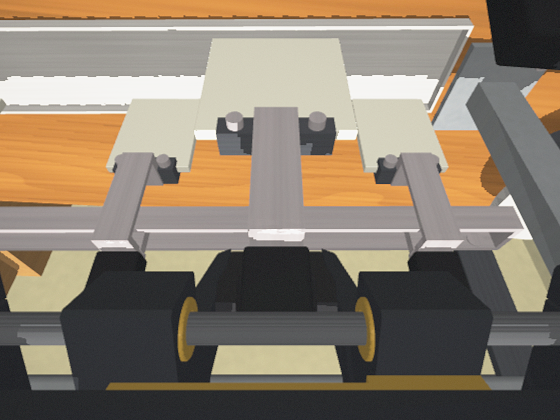

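View pics/s8c.png

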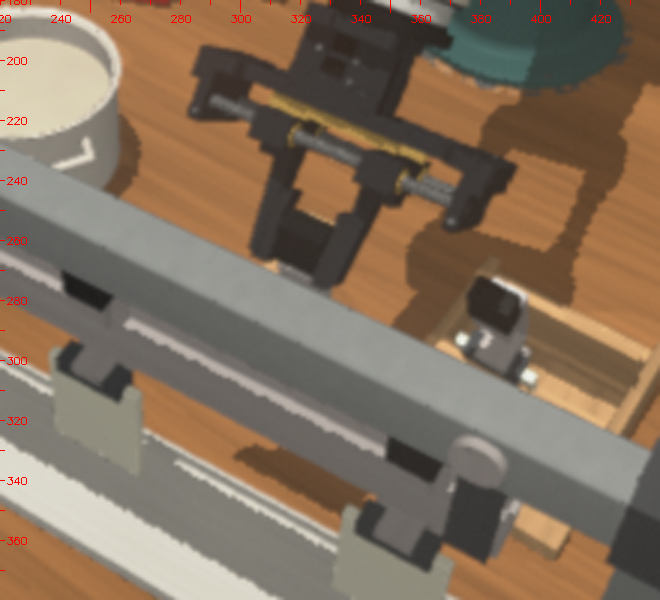

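```bash
python3 -c "
from crop import crop
crop('wrist8',60,195,240,265,4,'w8a')
crop('wrist8',235,195,460,265,3,'w8b')
crop('wrist8',90,90,200,180,6,'w8c')"
```

```text
(no output)
```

View pics/w8a.png

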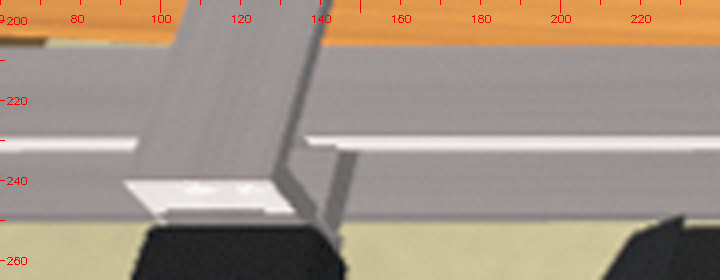

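View pics/w8b.png

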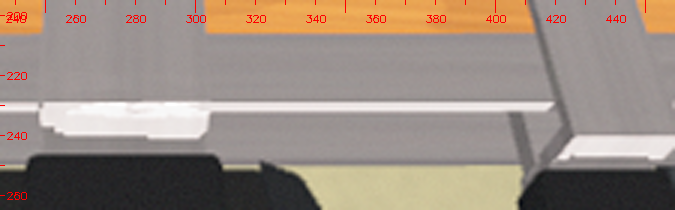

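```bash
python3 - <<'E'
from h import *
import pickle
p,P,q=pickle.load(open('wrist8.pkl','rb'));Rt=R.from_quat(q,scalar_first=True).as_matrix()
psi=.093;ux=np.array([np.cos(psi),np.sin(psi),0]);uy=np.array([-ux[1],ux[0],0])
for u,v,z in [(60,229.5,214),(220,229,214),(380,229,214),(220,206,195),(220,249.5,214),(70,206.2,195)]:
    X=onz(p,u,v,z);print(u,v,z,X@ux,X@uy)
A=P+Rt@np.array([.47,-41.05,27.16]);C=P+Rt@np.array([.19,34.1,64.56]);print('A',A@ux,A@uy,A[2],'centre x',A@ux+23,'tile C',C@ux+4,C@uy,C[2])
from cell import robot
for z in (219,222,225):
  for u,v in [(91.5,240),(128,240),(426,240),(461,240)]:
    X=onz(p,u,v,z);print(z,X@ux,X@uy)
E
```

```text
60 229.5 214 645.1423489264187 -86.29405270616432
220 229 214 644.8574977929213 23.56814699096808
380 229 214 645.2525828271783 133.14727779707187
220 206 195 644.7581269695 21.758313743111962
220 249.5 214 676.0089666491689 18.933093923541946
70 206.2 195 644.6373318086004 -85.89831540399692
A 572.3525321514314 62.321931462349355 256.1661575923528 centre x 595.3525321514314 tile C 596.0504126187811 61.97079242551183 174.568172896217
219 651.070457923943 -65.93784724562325
219 651.163299411714 -40.661167790854485
219 651.9220775016142 165.9209434635987
219 652.0112875731996 190.20894700321395
222 645.497562939096 -62.283534151164616
222 645.5877597365426 -37.72688828471835
222 646.3249232108132 162.9705078070509
222 646.411592036897 186.56664126249973
225 639.9246679542489 -58.629221056705994
225 640.0122200613711 -34.7926087785822
225 640.727768920012 160.02007215050318
225 640.8118965005942 182.9243355217856
```

>>> drive_tool(
  commands=[
    [0, 8.4, -9.4, 0, 0, 0, 255],
    [0, 8.4, -9.4, 0, 0, 0, 255],
    [0, 8.4, -9.4, 0, 0, 0, 255],
    [0, 8.4, -9.4, 0, 0, 0, 255],
    [0, 5.4, -6, 0, 0, 0, 255],
    [0, 3, -3.4, 0, 0, 0, 255],
    [0, 0, 0, 0, 0, 0, 255],
  ],
)

```text
t: 10.85
position: [674.1, 124.7, 239.6]
eef_rot: [-0.285, 0.611, 0.669, -0.312]
force: [0.6, -0.6, -3.2]
finger_gap: 29.3
```

```bash
python3 look.py 9 wrist scene; python3 -c "
from crop import crop
crop('scene9',240,190,420,380,4,'s9c')"
```

```text
10.85 [674.1 124.7 239.6] 29.32045855815455 [ 0.6 -0.6 -3.2] [-0.033  0.432  0.037] [[-0.091, 0.64, -0.763], [0.996, 0.058, -0.07], [-0.0, -0.766, -0.643]]
```

View pics/wrist9.png

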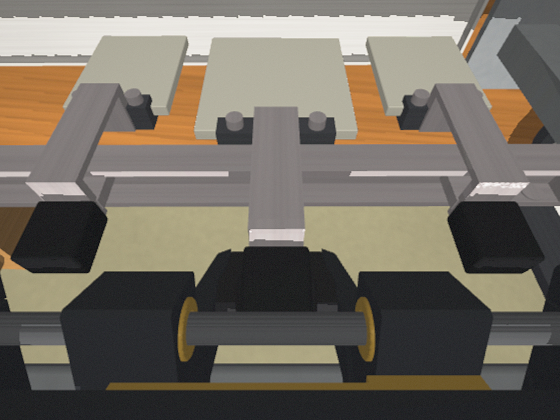

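View pics/s9c.png

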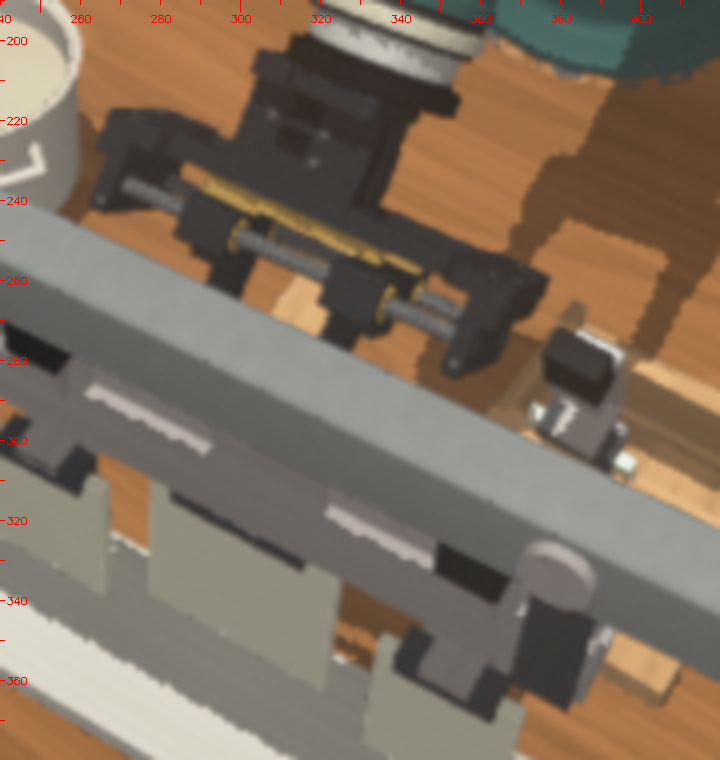

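>>> drive_tool(
  commands=[
    [0, 5.4, 4.5, 0, 0, 0, 255],
    [0, 5.4, 4.5, 0, 0, 0, 255],
    [0, 4.6, 3.8, 0, 0, 0, 255],
    [0, 3, 2.6, 0, 0, 0, 255],
    [0, 0, 0, 0, 0, 0, 255],
  ],
)

```text
t: 11.58
position: [673.7, 124.6, 215.1]
eef_rot: [-0.285, 0.611, 0.669, -0.312]
force: [0.5, -0.8, -3.1]
finger_gap: 29.4
```

```bash
python3 look.py 10 wrist; python3 -c "
from crop import crop
crop('wrist10',200,150,350,270,5,'w10c')"
```

```text
11.575 [673.7 124.6 215.1] 29.383614679974933 [ 0.5 -0.8 -3.1] [-0.053  0.43   0.021] [[-0.091, 0.64, -0.763], [0.996, 0.058, -0.07], [-0.0, -0.766, -0.642]]
```

View pics/wrist10.png

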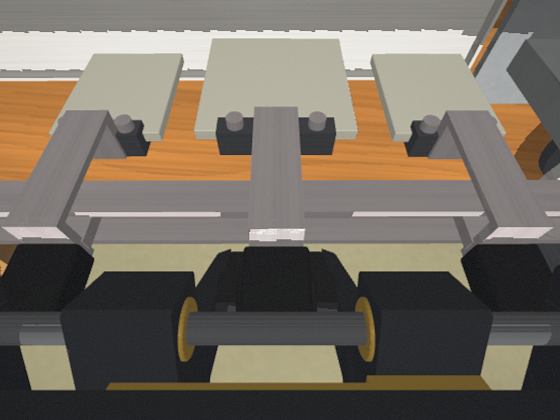

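>>> drive_tool(
  commands=[
    [0, 1.2, 1, 0, 0, 0, 255],
    [0, 1.2, 1, 0, 0, 0, 255],
    [0, 0, 0, 0, 0, 0, 255],
  ],
)

```text
t: 12.0
position: [673.9, 124.7, 212.6]
eef_rot: [-0.285, 0.611, 0.669, -0.312]
force: [0.3, -0.3, -3.0]
finger_gap: 29.4
```

>>> drive_tool(
  commands=[
    [0, 0.8, 0.6, 0, 0, 0, 255],
    [0, 0, 0, 0, 0, 0, 255],
  ],
)

```text
t: 12.25
position: [674.0, 124.7, 211.7]
eef_rot: [-0.285, 0.611, 0.669, -0.312]
force: [0.6, 0.2, -2.8]
finger_gap: 29.5
```

>>> drive_tool(
  commands=[
    [0, 0.8, 0.6, 0, 0, 0, 255],
    [0, 0, 0, 0, 0, 0, 255],
  ],
)

```text
t: 12.5
position: [674.2, 124.7, 210.9]
eef_rot: [-0.285, 0.611, 0.669, -0.312]
force: [-1.1, 0.2, -3.2]
finger_gap: 29.5
```

>>> drive_tool(
  commands=[
    [0, 0.8, 0.6, 0, 0, 0, 255],
    [0, 0, 0, 0, 0, 0, 255],
  ],
)

```text
t: 12.75
position: [674.8, 124.8, 210.9]
eef_rot: [-0.284, 0.611, 0.67, -0.311]
force: [-0.4, -0.1, 1.0]
finger_gap: 29.1
```

>>> drive_tool(
  commands=[
    [0, 0.8, 0.6, 0, 0, 0, 255],
    [0, 0, 0, 0, 0, 0, 255],
  ],
)

```text
t: 13.0
position: [675.4, 124.9, 211.0]
eef_rot: [-0.284, 0.612, 0.67, -0.311]
force: [-2.2, -0.1, 4.2]
finger_gap: 29.7
```

>>> drive_tool(
  commands=[
    [0, 0.8, 0.6, 0, 0, 0, 255],
    [0, 0, 0, 0, 0, 0, 255],
  ],
)

```text
t: 13.25
position: [676.0, 125.0, 210.9]
eef_rot: [-0.283, 0.612, 0.67, -0.31]
force: [-4.7, -0.9, 8.5]
finger_gap: 29.4
```

>>> drive_tool(
  commands=[
    [0, -1.4, -1.1, 0, 0, 0, 255],
    [0, 0, 0, 0, 0, 0, 255],
  ],
)

```text
t: 13.5
position: [675.1, 124.9, 210.9]
eef_rot: [-0.284, 0.612, 0.67, -0.311]
force: [-1.2, 0.2, 4.1]
finger_gap: 29.7
```

```bash
python3 look.py 11 wrist scene; python3 -c "
from crop import crop
crop('wrist11',200,150,560,270,2,'w11c')
crop('scene11',240,240,420,380,4,'s11c')"; python3 - <<'E'
from h import *
import pickle
p,P,q=pickle.load(open('wrist11.pkl','rb'));Rt=R.from_quat(q,scalar_first=True).as_matrix()
psi=.093;ux=np.array([np.cos(psi),np.sin(psi),0]);uy=np.array([-ux[1],ux[0],0])
A=P+Rt@np.array([.47,-41.05,27.16]);C=P+Rt@np.array([.19,34.1,64.56]);print('A',A@ux,A@uy,A[2],'centre x',A@ux+23-661,'tile C',C@ux+4-661,C@uy,C[2])
E
```

```text
13.5 [675.1 124.9 210.9] 29.73555402132938 [-1.2  0.2  4.1] [ 0.091 -0.181 -0.051] [[-0.091, 0.643, -0.761], [0.996, 0.059, -0.069], [-0.0, -0.764, -0.645]]
A 636.5644681154432 62.23844525219744 224.73549269950973 centre x -1.4355318845567808 tile C -0.5234900855660953 61.91221422101665 143.18940104142018
```

View pics/wrist11.png

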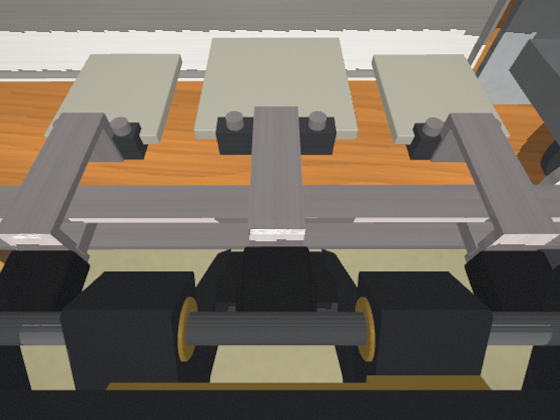

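View pics/s11c.png

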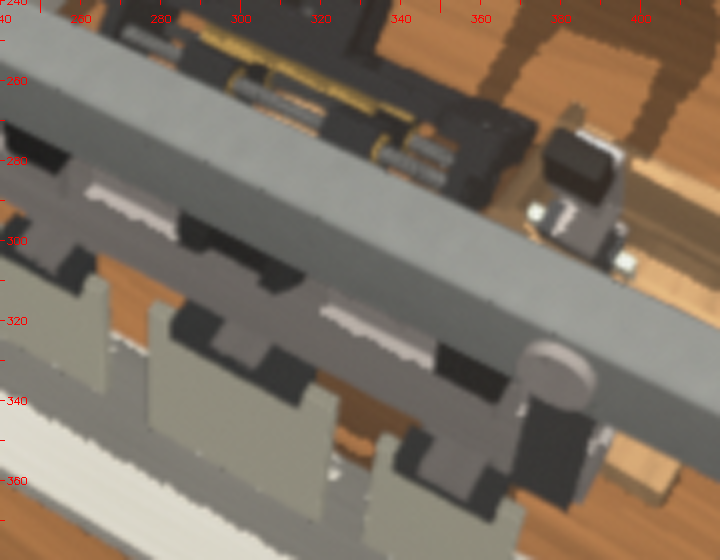

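>>> drive_tool(
  commands=[
    [0, 0, 0, 0, 0, 0, 160],
    [0, 0, 0, 0, 0, 0, 150],
    [0, 0, 0, 0, 0, 0, 130],
    [0, 0, 0, 0, 0, 0, 110],
    [0, 0, 0, 0, 0, 0, 110],
  ],
)

```text
t: 14.22
position: [674.1, 124.7, 209.4]
eef_rot: [-0.285, 0.611, 0.669, -0.312]
force: [-0.6, -0.1, 0.5]
finger_gap: 50.3
```

```bash
python3 look.py 12 wrist
```

```text
14.225 [674.1 124.7 209.4] 50.287536139142006 [-0.6 -0.1  0.5] [ 0.032  0.146 -0.015] [[-0.091, 0.64, -0.763], [0.996, 0.058, -0.07], [-0.0, -0.766, -0.643]]
```

View pics/wrist12.png

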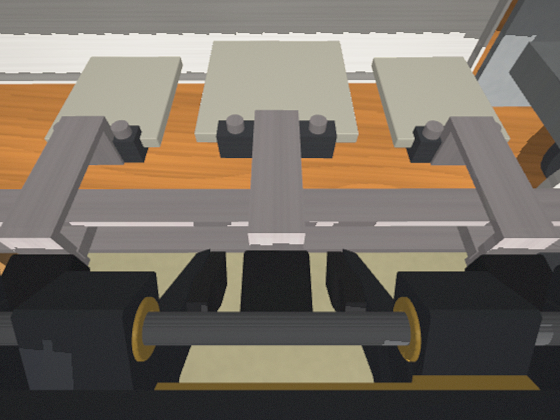

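```bash
python3 - <<'E'
from h import *
T=tool(.02,np.radians(20)); G=np.array([498.5,208.5,197.]); pre=G-73*T[:,1]
from cell import robot
o=robot.get_obs();R0=R.from_quat(o['eef_rot'],scalar_first=True).as_matrix()
plan([(o['position']-15*R0[:,1],R0,1),(o['position']-130*R0[:,1],R0,4),(pre,T,6)],90)
E
```

```text
[[0.0, -15.0, -0.0, 0.0, 0.0, 0.0, 90],
[-0.0, -28.8, 0.0, 0.0, 0.0, 0.0, 90],
[-0.0, -28.7, -0.0, 0.0, 0.0, 0.0, 90],
[0.0, -28.7, 0.0, 0.0, 0.0, 0.0, 90],
[0.0, -28.8, 0.0, 0.0, 0.0, 0.0, 90],
[16.8, -6.1, 18.5, 0.058, 0.01, 0.006, 90],
[16.6, -5.1, 19.0, 0.058, 0.01, 0.006, 90],
[16.4, -4.1, 19.4, 0.058, 0.01, 0.006, 90]]
[[16.2, -3.1, 19.8, 0.058, 0.011, 0.006, 90],
[16.0, -2.0, 20.2, 0.059, 0.01, 0.006, 90],
[15.8, -0.9, 20.4, 0.058, 0.011, 0.005, 90]]
end [473.5 208.  265.6] maxrot 0.059 maxd 28.8
```

>>> drive_tool(
  commands=[
    [0, -15, 0, 0, 0, 0, 110],
    [0, -29, 0, 0, 0, 0, 110],
    [0, -29, 0, 0, 0, 0, 90],
    [0, -29, 0, 0, 0, 0, 90],
    [0, -28, 0, 0, 0, 0, 90],
    [16.8, -6.1, 18.5, 0.058, 0.01, 0.006, 90],
    [16.6, -5.1, 19, 0.058, 0.01, 0.006, 90],
    [16.4, -4.1, 19.4, 0.058, 0.01, 0.006, 90],
  ],
)

```text
t: 15.28
position: [531.3, 162.8, 288.7]
eef_rot: [-0.344, 0.595, 0.63, -0.362]
force: [-0.2, -0.1, -1.3]
finger_gap: 56.6
```

>>> drive_tool(
  commands=[
    [16.2, -3.1, 19.8, 0.058, 0.011, 0.006, 90],
    [16, -2, 20.2, 0.059, 0.01, 0.006, 90],
    [15.8, -1, 20.4, 0.058, 0.011, 0.005, 90],
    [0, 0, 0, 0, 0, 0, 90],
    [0, 0, 0, 0, 0, 0, 90],
  ],
)

```text
t: 15.9
position: [473.8, 207.8, 266.5]
eef_rot: [-0.401, 0.574, 0.586, -0.409]
force: [0.2, -0.2, -0.9]
finger_gap: 57.2
```

```bash
python3 look.py 13 wrist scene; python3 -c "
from crop import crop
crop('wrist13',220,100,340,320,3,'w13c')
crop('scene13',240,190,420,380,4,'s13c')"
```

```text
15.9 [473.8 207.8 266.5] 57.16029633347973 [ 0.2 -0.2 -0.9] [0.043 0.027 0.001] [[-0.02, 0.344, -0.939], [1.0, 0.007, -0.019], [0.0, -0.939, -0.344]]
```

View pics/wrist13.png

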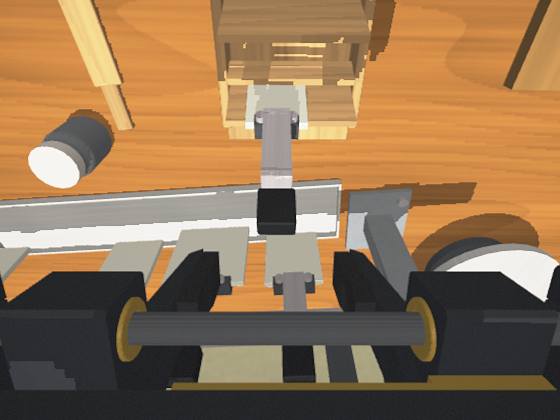

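View pics/s13c.png

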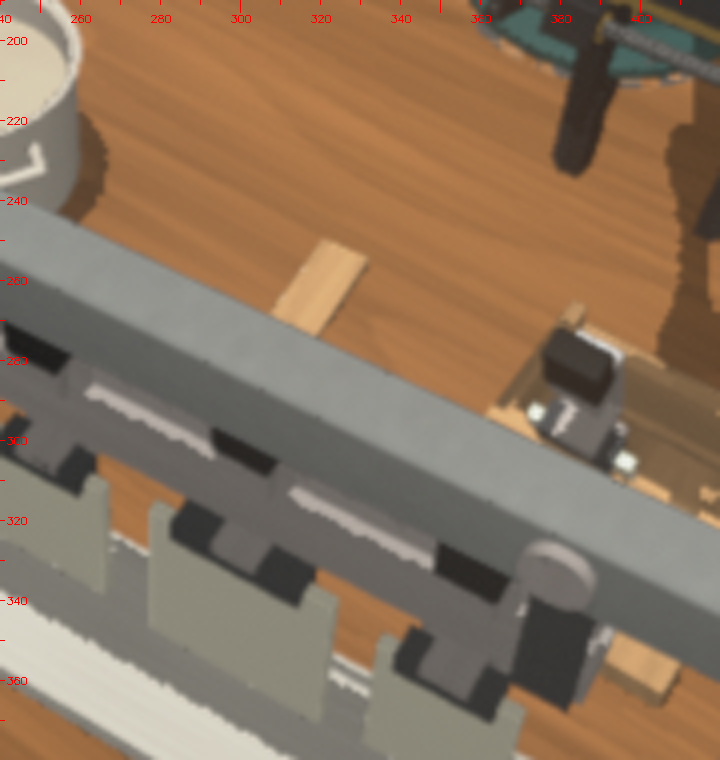

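View pics/w13c.png

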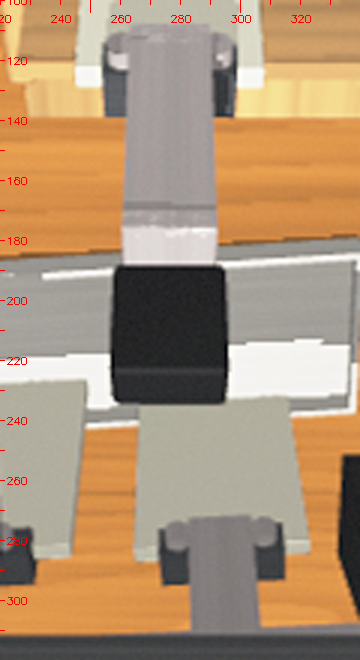

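>>> drive_tool(
  commands=[
    [0.3, 25, 0, 0, 0, 0, 90],
    [0.3, 25, 0, 0, 0, 0, 90],
    [0.2, 25, 0, 0, 0, 0, 90],
    [0, 22, 0, 0, 0, 0, 90],
    [0, 15, 0, 0, 0, 0, 90],
    [0, 0, 0, 0, 0, 0, 120],
    [0, 0, 0, 0, 0, 0, 150],
  ],
)

```text
t: 16.88
position: [512.4, 209.7, 161.5]
eef_rot: [-0.401, 0.574, 0.585, -0.409]
force: [0.4, -0.1, -0.4]
finger_gap: 39.0
```

>>> drive_tool(
  commands=[
    [0, 0, 0, 0, 0, 0, 200],
    [0, 0, 0, 0, 0, 0, 255],
    [0, 0, 0, 0, 0, 0, 255],
  ],
  grip_force=45,
)

```text
t: 17.25
position: [512.6, 209.9, 161.8]
eef_rot: [-0.401, 0.574, 0.586, -0.409]
force: [0.2, -1.1, 3.3]
finger_gap: 29.6
```

```bash
python3 look.py 14 wrist
```

```text
17.25 [512.6 209.9 161.8] 29.553295451156007 [ 0.2 -1.1  3.3] [-0.099 -0.149 -0.001] [[-0.02, 0.345, -0.939], [1.0, 0.008, -0.019], [0.001, -0.939, -0.345]]
```

View pics/wrist14.png

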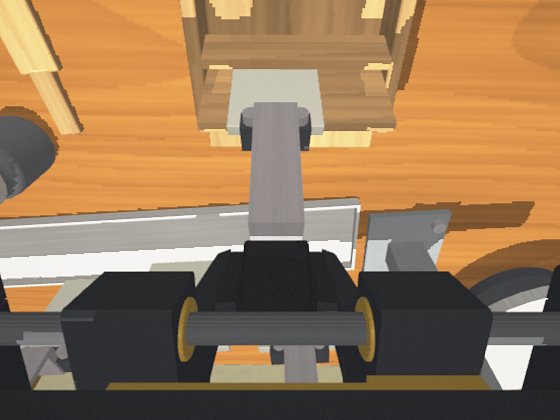

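>>> drive_tool(
  commands=[
    [0, -9, -8, 0, 0, 0, 255],
    [0, -18, -15, 0, 0, 0, 255],
    [0, -18, -15, 0, 0, 0, 255],
    [0, -18, -15, 0, 0, 0, 255],
    [0, -18, -15, 0, 0, 0, 255],
    [0, -14, -12, 0, 0, 0, 255],
    [0, 0, 0, 0, 0, 0, 255],
  ],
)

```text
t: 18.18
position: [555.7, 210.8, 279.1]
eef_rot: [-0.401, 0.574, 0.586, -0.408]
force: [-0.2, -0.1, -1.3]
finger_gap: 29.7
```

```bash
python3 look.py 15 scene; python3 - <<'E'
from h import *
T=tool(.093,np.radians(40)); g=np.array([.3,-39,-1.])
G1=np.array([505,140,330.]);G2=np.array([521,-96.,330])
plan([(G1-T@g,T,6),(G2-T@g,T,7)],255)
from crop import crop
crop('scene15',240,130,460,330,3,'s15c')
E
```

```text
18.175 [555.7 210.8 279.1] 29.66890024538511 [-0.2 -0.1 -1.3] [ 0.046  0.016 -0.015] [[-0.02, 0.345, -0.938], [1.0, 0.008, -0.018], [0.001, -0.939, -0.345]]
[[-11.3, -5.0, 2.9, -0.058, -0.011, -0.006, 255],
[-11.3, -5.2, 2.8, -0.058, -0.011, -0.006, 255],
[-11.2, -5.4, 2.6, -0.058, -0.011, -0.006, 255],
[-11.1, -5.7, 2.3, -0.058, -0.01, -0.006, 255],
[-11.1, -5.8, 2.1, -0.058, -0.011, -0.006, 255],
[-11.1, -6.1, 2.0, -0.058, -0.01, -0.006, 255],
[-33.8, -0.5, 0.6, -0.0, -0.0, -0.0, 255],
[-33.8, -0.5, 0.7, -0.0, -0.0, -0.0, 255]]
[[-33.8, -0.6, 0.6, -0.0, -0.0, -0.0, 255],
[-33.8, -0.5, 0.7, -0.0, -0.0, -0.0, 255],
[-33.7, -0.6, 0.6, -0.0, -0.0, -0.0, 255],
[-33.8, -0.5, 0.7, -0.0, -0.0, -0.0, 255],
[-33.7, -0.6, 0.6, -0.0, -0.0, -0.0, 255]]
end [545.2 -94.  299.5] maxrot 0.058 maxd 33.810944973484546
```

View pics/s15c.png

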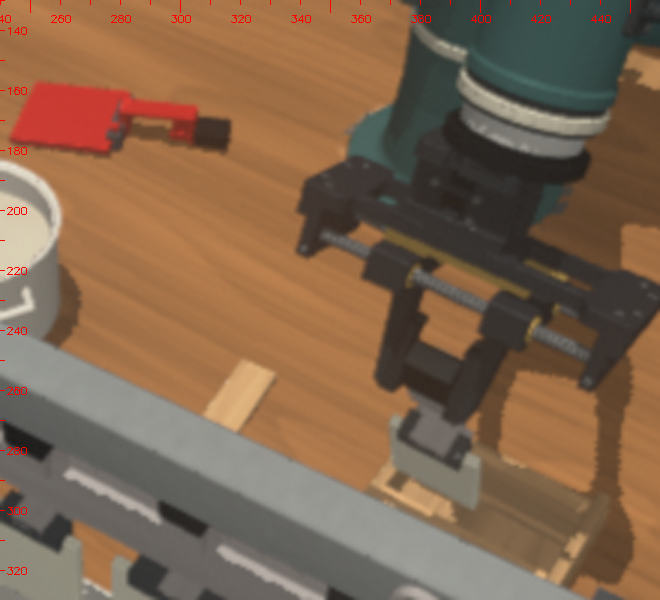

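>>> drive_tool(
  commands=[
    [-11, -5, 3, -0.058, -0.011, -0.006, 255],
    [-11, -5, 3, -0.058, -0.011, -0.006, 255],
    [-11, -5.5, 2.6, -0.058, -0.011, -0.006, 255],
    [-11, -5.7, 2.3, -0.058, -0.01, -0.006, 255],
    [-11, -5.8, 2, -0.058, -0.011, -0.006, 255],
    [-12, -6, 2, -0.058, -0.01, -0.006, 255],
    [-34, -0.5, 0.6, 0, 0, 0, 255],
    [-34, -0.5, 0.6, 0, 0, 0, 255],
  ],
)

```text
t: 19.23
position: [532.0, 73.8, 296.5]
eef_rot: [-0.285, 0.609, 0.67, -0.314]
force: [-0.1, -0.7, -1.3]
finger_gap: 29.6
```

>>> drive_tool(
  commands=[
    [-34, -0.5, 0.6, 0, 0, 0, 255],
    [-34, -0.5, 0.6, 0, 0, 0, 255],
    [-34, -0.5, 0.6, 0, 0, 0, 255],
    [-34, -0.5, 0.6, 0, 0, 0, 255],
    [-33, -0.5, 0.6, 0, 0, 0, 255],
    [0, 0, 0, 0, 0, 0, 255],
    [0, 0, 0, 0, 0, 0, 255],
  ],
)

```text
t: 20.1
position: [544.7, -93.8, 297.4]
eef_rot: [-0.286, 0.61, 0.67, -0.313]
force: [-0.6, -0.2, -1.5]
finger_gap: 29.7
```

```bash
python3 look.py 16 wrist; python3 -c "
from crop import crop
crop('wrist16',0,120,240,260,3,'w16a')
crop('wrist16',190,30,365,270,3,'w16o')
crop('wrist16',340,120,560,260,3,'w16b')"
```

```text
20.1 [544.7 -93.8 297.4] 29.730783657141487 [-0.6 -0.2 -1.5] [ 0.067  0.292 -0.015] [[-0.093, 0.638, -0.765], [0.996, 0.06, -0.07], [0.001, -0.768, -0.641]]
```

View pics/wrist16.png

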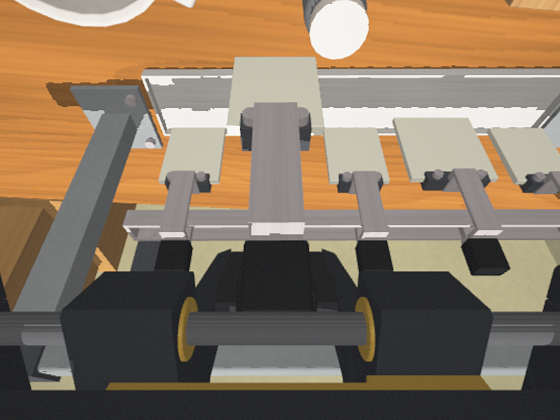

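View pics/w16o.png

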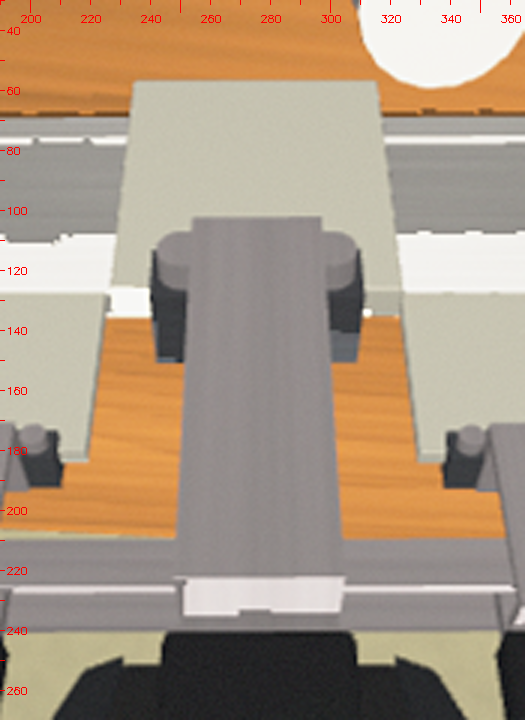

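View pics/w16a.png

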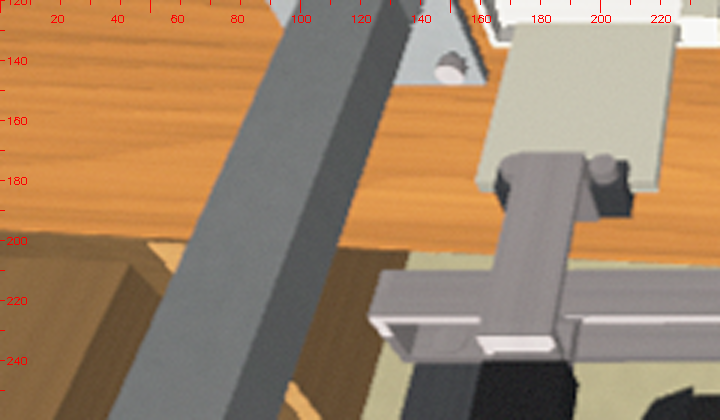

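View pics/w16b.png

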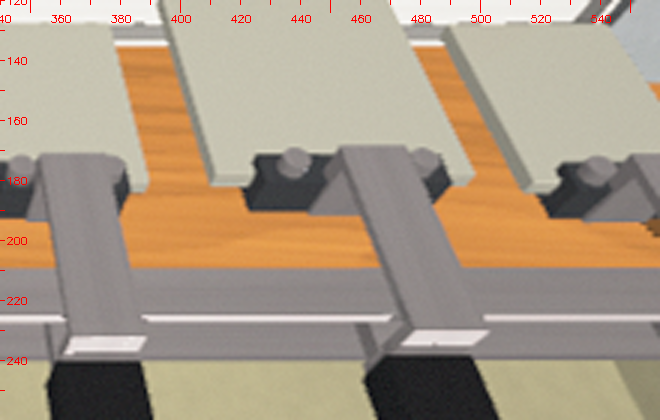

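```bash
python3 - <<'E'
from h import *
import pickle
p,P,q=pickle.load(open('wrist16.pkl','rb'));Rt=R.from_quat(q,scalar_first=True).as_matrix()
M=np.array(p['world_to_cam'])
def at(u0,u1,v,w):
    D=p['fx']*w/(u1-u0);u=(u0+u1)/2;pc=np.array([(u-p['cx'])/p['fx']*D,(v-p['cy'])/p['fy']*D,D]);return M[:3,:3].T@(pc-M[:3,3])
psi=.093;ux=np.array([np.cos(psi),np.sin(psi),0]);uy=np.array([-ux[1],ux[0],0])
A=at(247.5,305,222.3,24);B=at(253.7,297.5,102.3,24);C=at(225.8,324.3,126,60)
for n,X in dict(A=A,B=B,C=C,tcp=P).items(): print(n,X@ux,X@uy,X[2],'tool',Rt.T@(X-P))
print('lean',np.arctan2((A-B)@ux,(A-B)[2]),'len',np.linalg.norm(A-B))
for u,v,z in [(150,225.5,214),(310,225,214),(460,225,214),(300,208.7,195)]:
    X=onz(p,u,v,z);print('lip',X@ux,X@uy)
for n,u,v in [('p1s',158.5,232.5),('p1s',184.5,232.5),('p2s',363,232.5),('p2s',389,232.5),('ws',477,230.5),('ws',503,230.5)]:
    X=onz(p,u,v,225);print(n,X@ux,X@uy)
for n,u,v in [('p1',158.5,182),('p1',218.5,182),('p2',329,182),('p2',389,182),('w',411,181),('w',498,181)]:
    X=onz(p,u,v,145);print(n,X@ux,X@uy)
E
```

```text
A 483.5516639606264 -143.7030182124438 310.1592974615108 tool [  0.31702386 -41.85321894  30.28133623]
B 482.69966922404865 -143.85995481121316 233.54695071658813 tool [6.03921070e-02 1.64274999e+01 8.00155714e+01]
C 503.31001870809416 -144.221025899635 229.19641473254177 tool [-0.30274916 32.97135918 66.97667225]
tcp 533.6155667677609 -144.01219275274187 297.4210946786588 tool [0. 0. 0.]
lean 0.011120395763262595 len 76.61724478139013
lip 645.5884425444755 -270.39478428813163
lip 645.277564467841 -109.51153886812662
lip 645.8989853247086 41.60121873625417
lip 644.1082683560177 -118.80396561286219
p1s 640.5523861566489 -258.090289381931
p1s 640.6611032888503 -232.8098979730944
p2s 641.4094703170576 -58.78938246239896
p2s 641.5187657326101 -33.37452071607376
ws 637.9917479728035 50.73455585529346
ws 638.0989245694066 75.95940660917819
p1 661.857813992454 -280.73088507308177
p1 662.085981818661 -210.71963698874512
p2 662.5069263910613 -81.55657584212763
p2 662.7358938876928 -11.299956070722423
w 660.9644212782774 13.8312593452575
w 661.2940489038225 115.48122380884935
```

>>> drive_tool(
  commands=[
    [-0.4, 16, -4.7, 0, 0, 0, 255],
    [-0.4, 16, -4.7, 0, 0, 0, 255],
    [-0.4, 16, -4.7, 0, 0, 0, 255],
    [-0.3, 16, -4.7, 0, 0, 0, 255],
    [-0.3, 16, -4.7, 0, 0, 0, 255],
    [-0.3, 16, -4.4, 0, 0, 0, 255],
    [0, 0, 0, 0, 0, 0, 255],
  ],
)

```text
t: 21.02
position: [628.7, -87.5, 240.9]
eef_rot: [-0.286, 0.609, 0.67, -0.314]
force: [-0.2, 1.1, -2.1]
finger_gap: 29.3
```

```bash
python3 look.py 17 wrist; cat > own.py <<'E'
import sys,pickle
from h import *
p,P,q=pickle.load(open(f'wrist{sys.argv[1]}.pkl','rb'));Rt=R.from_quat(q,scalar_first=True).as_matrix()
psi=.093;ux=np.array([np.cos(psi),np.sin(psi),0]);uy=np.array([-ux[1],ux[0],0])
A=P+Rt@np.array([.3,-41.85,30.28]);C=P+Rt@np.array([-.3,33,67]);print('A+23',A@ux+23,A@uy,A[2],'foot z',A[2]-25,'C+4',C@ux+4,C@uy,'foot z',C[2]+97-42)
E
python3 own.py 17
```

```text
21.025 [628.7 -87.5 240.9] 29.319470998243677 [-0.2  1.1 -2.1] [0.044 0.304 0.05 ] [[-0.095, 0.637, -0.765], [0.996, 0.062, -0.072], [0.001, -0.768, -0.64]]
A+23 590.8044579707071 -145.3234639319576 253.72560310685142 foot z 228.72560310685142 C+4 591.4890335349144 -145.7892226168006 foot z 227.70991663994232
```

View pics/wrist17.png

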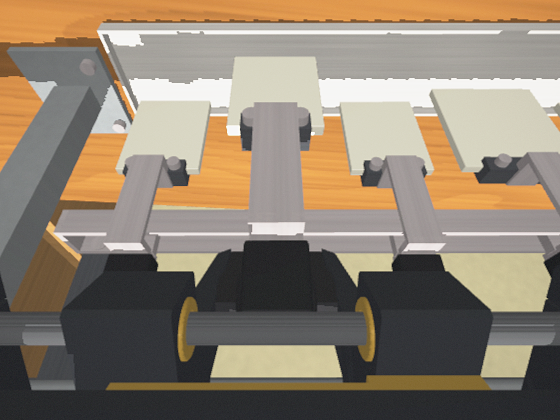

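>>> drive_tool(
  commands=[
    [0, 8, -9.6, 0, 0, 0, 255],
    [0, 8, -9.6, 0, 0, 0, 255],
    [0, 8, -9.6, 0, 0, 0, 255],
    [0, 8, -9.6, 0, 0, 0, 255],
    [0, 7, -8.4, 0, 0, 0, 255],
    [0, 4.3, -5, 0, 0, 0, 255],
    [0, 0, 0, 0, 0, 0, 255],
  ],
)

```text
t: 21.95
position: [696.0, -82.5, 243.4]
eef_rot: [-0.285, 0.61, 0.67, -0.313]
force: [0.1, -0.3, -2.0]
finger_gap: 29.4
```

```bash
python3 look.py 18 wrist scene;python3 own.py 18; python3 -c "
from crop import crop
crop('scene18',130,190,310,340,4,'s18c')"
```

```text
21.95 [696.  -82.5 243.4] 29.417314379484772 [ 0.1 -0.3 -2. ] [ 0.03   0.334 -0.007] [[-0.093, 0.64, -0.763], [0.996, 0.06, -0.072], [-0.0, -0.766, -0.642]]
A+23 658.2745192295342 -146.5091204522302 256.05080301796363 foot z 231.05080301796363 C+4 659.2076711713784 -147.12720172378462 foot z 230.09693758088213
```

View pics/wrist18.png

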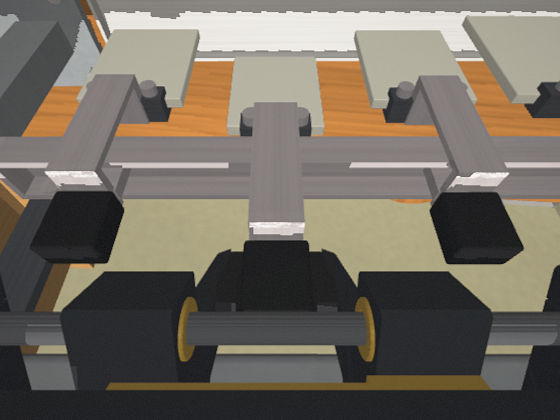

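View pics/s18c.png

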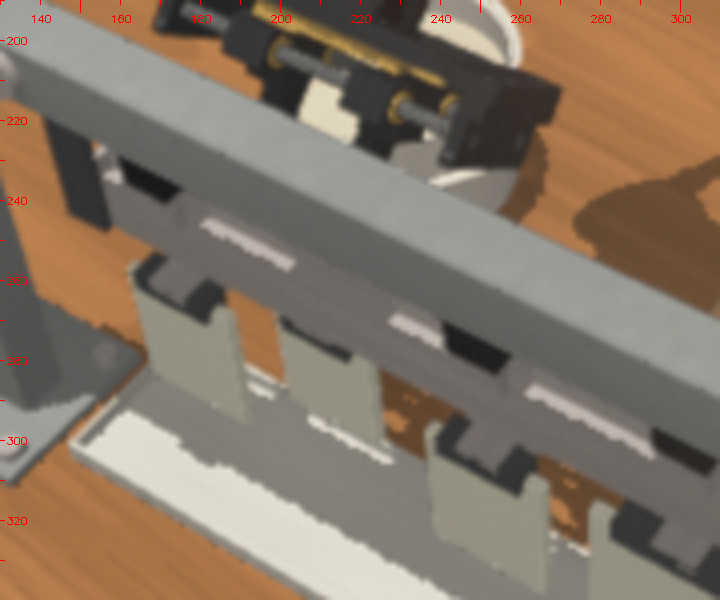

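>>> drive_tool(
  commands=[
    [0, 5.4, 4.5, 0, 0, 0, 255],
    [0, 5.4, 4.5, 0, 0, 0, 255],
    [0, 5.4, 4.5, 0, 0, 0, 255],
    [0, 3, 2.5, 0, 0, 0, 255],
    [0, 1.5, 1.3, 0, 0, 0, 255],
    [0, 0, 0, 0, 0, 0, 255],
  ],
)

```text
t: 22.8
position: [695.7, -82.6, 216.5]
eef_rot: [-0.285, 0.61, 0.67, -0.313]
force: [-0.2, -0.2, -1.1]
finger_gap: 29.4
```

>>> drive_tool(
  commands=[
    [0, 0.8, 0.6, 0, 0, 0, 255],
    [0, 0, 0, 0, 0, 0, 255],
  ],
)

```text
t: 23.05
position: [695.9, -82.7, 215.9]
eef_rot: [-0.284, 0.61, 0.67, -0.313]
force: [-0.4, 0.1, -0.2]
finger_gap: 29.6
```

>>> drive_tool(
  commands=[
    [0, 0.8, 0.6, 0, 0, 0, 255],
    [0, 0, 0, 0, 0, 0, 255],
  ],
)

```text
t: 23.3
position: [695.8, -82.6, 214.5]
eef_rot: [-0.285, 0.61, 0.67, -0.313]
force: [0.6, -0.6, -1.1]
finger_gap: 29.7
```

>>> drive_tool(
  commands=[
    [0, 0.8, 0.6, 0, 0, 0, 255],
    [0, 0, 0, 0, 0, 0, 255],
  ],
)

```text
t: 23.55
position: [696.0, -82.7, 213.8]
eef_rot: [-0.284, 0.611, 0.67, -0.313]
force: [0.1, 0.2, -1.0]
finger_gap: 29.6
```

>>> drive_tool(
  commands=[
    [0, 0.8, 0.6, 0, 0, 0, 255],
    [0, 0, 0, 0, 0, 0, 255],
  ],
)

```text
t: 23.8
position: [696.6, -82.8, 213.7]
eef_rot: [-0.284, 0.611, 0.67, -0.312]
force: [-1.2, 0.9, 1.5]
finger_gap: 29.5
```

>>> drive_tool(
  commands=[
    [0, 0.6, 0.5, 0, 0, 0, 255],
    [0, 0, 0, 0, 0, 0, 255],
  ],
)

```text
t: 24.05
position: [696.9, -82.8, 213.7]
eef_rot: [-0.284, 0.611, 0.67, -0.312]
force: [-1.7, 0.5, 6.0]
finger_gap: 29.4
```

```bash
python3 look.py 19 wrist scene;python3 own.py 19; python3 -c "
from crop import crop
crop('scene19',130,190,310,340,4,'s19c')"
```

```text
24.05 [696.9 -82.8 213.7] 29.428164595333286 [-1.7  0.5  6. ] [0.219 0.037 0.096] [[-0.092, 0.642, -0.761], [0.996, 0.059, -0.071], [-0.001, -0.764, -0.645]]
A+23 659.0726661984315 -146.85131474264108 226.1984010820573 foot z 201.1984010820573 C+4 660.2533036396824 -147.5421761652891 foot z 200.30646401191734
```

View pics/wrist19.png

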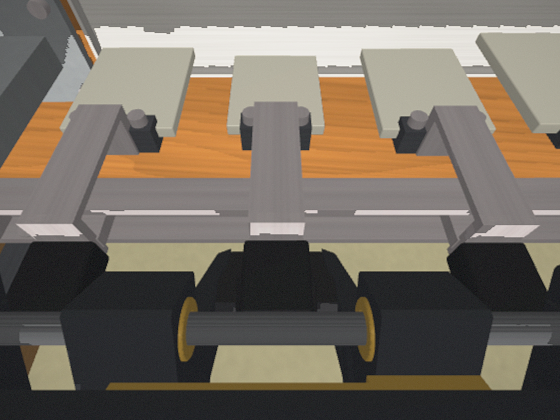

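View pics/s19c.png

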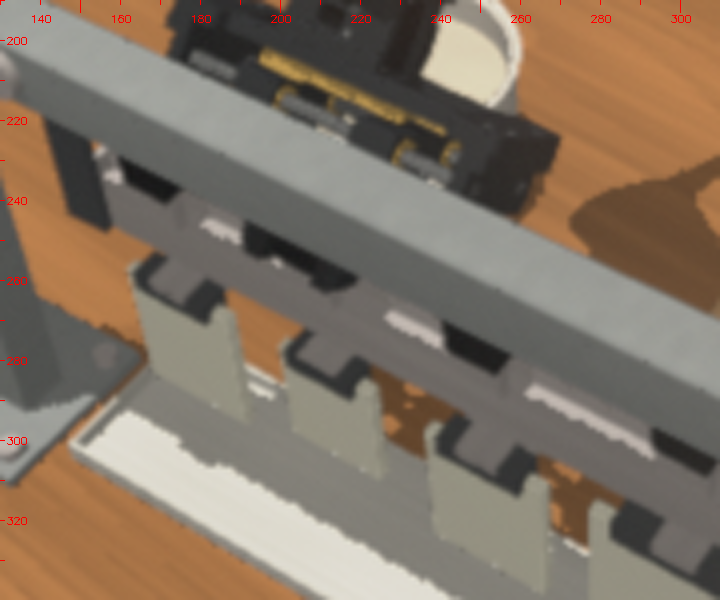

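Foot is at floor height (estimated z ≈ 200.5, x ≈ −1.5 mm), with a contact force of about 7 N. I'll ease off slightly and release.

>>> drive_tool(
  commands=[
    [0, -0.6, -0.5, 0, 0, 0, 200],
    [0, 0, 0, 0, 0, 0, 160],
    [0, 0, 0, 0, 0, 0, 150],
    [0, 0, 0, 0, 0, 0, 130],
    [0, 0, 0, 0, 0, 0, 110],
    [0, 0, 0, 0, 0, 0, 110],
  ],
)

```text
t: 24.9
position: [695.9, -82.6, 212.4]
eef_rot: [-0.285, 0.61, 0.67, -0.313]
force: [0.2, 0.9, -0.7]
finger_gap: 50.4
```

```bash
python3 look.py 20 wrist
```

```text
24.9 [695.9 -82.6 212.4] 50.41709051800325 [ 0.2  0.9 -0.7] [ 0.069  0.199 -0.033] [[-0.093, 0.64, -0.763], [0.996, 0.059, -0.071], [-0.0, -0.766, -0.642]]
```

View pics/wrist20.png

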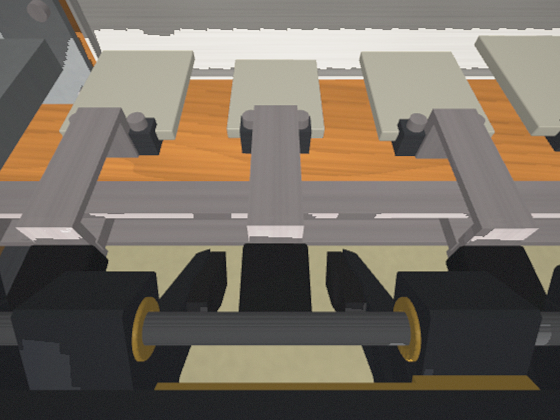

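Released. Its bridge sits level with the parked hangers on either side. Retreating along the tool axis.

>>> drive_tool(
  commands=[
    [0, -15, 0, 0, 0, 0, 110],
    [0, -29, 0, 0, 0, 0, 110],
    [0, -29, 0, 0, 0, 0, 110],
    [0, -29, 0, 0, 0, 0, 110],
    [0, -29, 0, 0, 0, 0, 110],
    [0, -20, 0, 0, 0, 0, 110],
    [0, 0, 0, 0, 0, 0, 110],
    [0, 0, 0, 0, 0, 0, 110],
  ],
)

```text
t: 25.95
position: [599.1, -91.6, 328.1]
eef_rot: [-0.285, 0.61, 0.67, -0.313]
force: [0.6, -0.8, -1.1]
finger_gap: 50.3
```

```bash
python3 look.py 21 wrist scene; python3 -c "
from crop import crop
crop('scene21',130,190,400,390,3,'s21c')
crop('wrist21',60,30,460,270,2,'w21c')"
```

```text
25.95 [599.1 -91.6 328.1] 50.316532924615444 [ 0.6 -0.8 -1.1] [0.09  0.199 0.022] [[-0.093, 0.64, -0.763], [0.996, 0.059, -0.071], [-0.0, -0.766, -0.642]]
```

View pics/w21c.png

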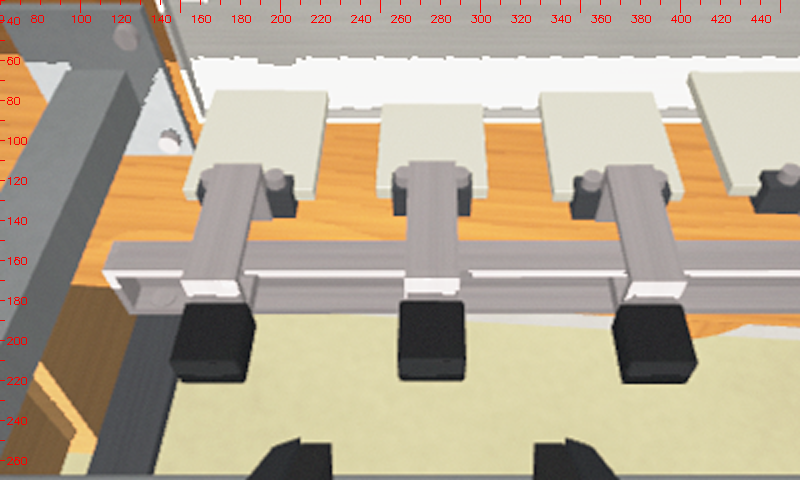

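View pics/s21c.png

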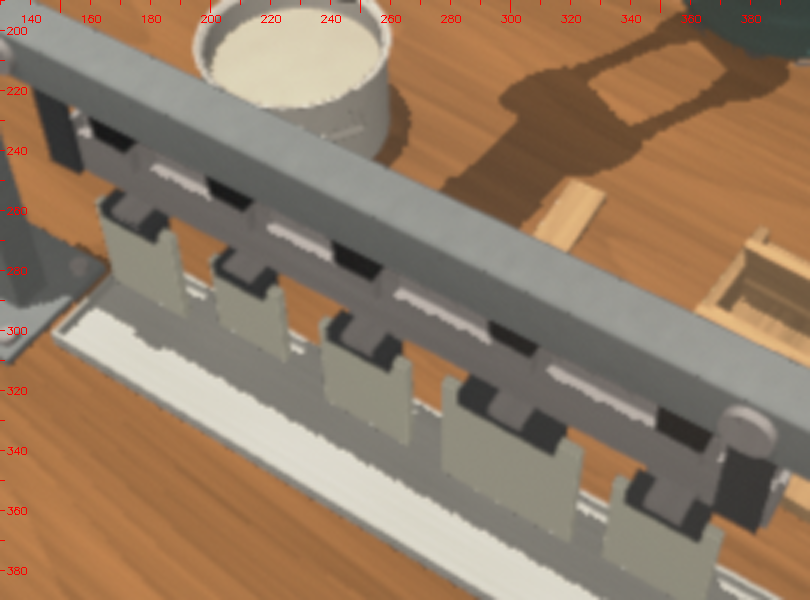

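```bash
python3 -c "
from cell import robot
print(robot.get_obs()['t']); print(robot.sign_off())"
```

```text
26.05
the job is handed in; nothing more can be done
None
```

Both tiles are hung and the job was handed in at t = 26 s of the 64 s allowed. The wide tile went into the wider +y space and the small tile into the −y space. No verdict came back, so the result rests on my own checks.

**How the hanging went:** I lowered each hook in 1 mm steps until the floor contact showed on the force reading. The net upward reading peaked at about 8 N for the wide hanger and 6 N for the small one. I then eased off and opened the fingers.

**Last checks that agreed:**
- **Level:** The last pictures (wrist and scene) show all five hangers upright, level and apart. The small hanger's bridge sits level with those of its neighbours.
- **Feet:** Just before release I estimated both feet on the channel floor to about 1 mm. They were about 0.5 to 2 mm from the channel's centre line on the robot side.
- **Gripper:** It was clear of everything when I handed in.
- **Other objects:** I saw no movement of the parked hangers, pot or paddle in the pictures. I did not re-measure any of these, and the jar is not visible in the last pictures.

**What disagreed or failed:**
- **First grasp missed:** The fingers closed on air just above the wide hanger's block. Two camera views put the fingertips about 22 mm behind the reported TCP, but the interface text says 17 mm ahead. Aiming the TCP about 37 mm past the block fixed it, and both grasps then held at about 29.8 mm opening.
- **Block distance:** Judged from the apparent size in the wrist picture, the wide hanger's block came out 10 to 20 mm too far away. I used the other views and the rack geometry instead.

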